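# Load and close the vacuum saturation tank

## Task

Load the vacuum saturation tank. Put every soil-cement specimen that is on the board into the wire basket, spread evenly so that it will hang level, hang the basket by its raised bail on the two hooks inside the tank, one on each side wall, so that it hangs clear of the tank floor, set the lid on so that it sits flush all round, then push both toggle-clamp handles fully down to clamp it. Leave the sieve, wash bottle and sample tin where they are.

Things in the scene. Friction and masses are not known exactly. Their poses are not given: they have to be found in the camera images.
- tank: fixed open-topped stainless box, 224 mm (x) by 244 mm (y) outside, walls 4 mm, rim 212 mm and inner floor 8 mm above the bench. Origin: centre of its underside; z up, x to its rear wall, y to its left. A toggle clamp stands outside its left and right walls: while open, clamp parts stay over 132 mm from the plane y = 0 and below z = 304 mm. A gauge juts 42 mm from the front
- tank_hooks (a point): point of the tank at x = 0, y = 0, z = 187 mm: the middle of the bail bar when the basket hangs well. The two open-topped hooks are V-shaped cradles of 8 mm wire near the side walls, at y = -97 and +97 mm: flat bottom, top at z = 183 mm, flanks rising to z = 199 mm at x = -26 and +26 mm; each carries one overhanging end of the bail bar
- clamp_left (a joint): angle (rad) of the red handle of the toggle clamp on the tank's left (+y): 0 closed, handle level, pointing straight out from the tank; starts raised to about 0.75 (limit 0.8). Pivot at tank x = 0, y = +164, z = 233 mm; handle a 16 mm square bar reaching 90 mm from it. Pushed down (about 5 N at 40 mm from the pivot) it swings the linked clamp arm down onto the lid; it stays where left
- clamp_left_grip (a point): point on top of the left clamp's handle, 40 mm from its pivot, 8 mm above the bar's middle line; when closed it is at y = +204, z = 241 mm in the tank's frame
- clamp_right (a joint): the same for the clamp on the tank's right (-y) side, mirrored: pivot at y = -164, z = 233 mm
- clamp_right_grip (a point): point on top of the right clamp's handle, 40 mm from its pivot; when closed it is at y = -204, z = 241 mm in the tank's frame
- lid: loose aluminium lid, 0.64-0.83 kg: plate 232 mm (x) by 252 mm (y), 5 mm thick, with a rounded black locating lip below it (208 by 228 mm outside, 10 mm deep) that drops inside the tank's rim with 4 mm play all round; it may sit either way round. Origin: centre of the lip's underside, z up. Seated, its origin is 202 mm above the tank's underside
- lid_handle (a point): middle of the black handle bar, 14 mm square and 116 mm long, that runs along the lid's y over its middle, 50 mm above the lid's origin, 35 mm above the plate; its posts stand at y = +-48 mm
- basket: loose wire basket, outside 146 mm (x) by 138 mm (y), walls 3 mm, rim 75 mm high, floor 4 mm thick, 0.42 kg empty. Origin: centre of its underside, z up. The bail's pivots are at y = +-74 mm, x = 0, z = 82 mm, so it hangs crooked if loaded to one side in x
- bail (a joint): angle of the basket's swinging wire bail, rad: 0 upright, 1.3 folded to its stop towards the basket's -x side, where it starts; it swings freely and falls back if let go. Two legs, 85 mm long and 148 mm apart, carry a level bar (8 mm rod, 216 mm long) that overhangs them by 34 mm at both ends
- bail_grip (a point): middle of the bail's level bar, which runs along the basket's y, 85 mm from the pivots; a wooden roller grip 16 mm in diameter and 50 mm long turns freely on the bar there, so a held basket hangs plumb. With the bail upright it is 167 mm above the basket's underside
- core1: cement-stabilised soil specimen: tan cylinder 40 mm in diameter, 60 mm tall, 0.09-0.13 kg, starting upright on the plywood board; between 2 and 4 specimens are present (state None if absent). Origin: centre of its underside, z along its axis
- core2: cement-stabilised soil specimen: tan cylinder 40 mm in diameter, 60 mm tall, 0.09-0.13 kg, starting upright on the plywood board; between 2 and 4 specimens are present (state None if absent). Origin: centre of its underside, z along its axis
- core3: cement-stabilised soil specimen: tan cylinder 40 mm in diameter, 60 mm tall, 0.09-0.13 kg, starting upright on the plywood board; between 2 and 4 specimens are present (state None if absent). Origin: centre of its underside, z along its axis
- core4: cement-stabilised soil specimen: tan cylinder 40 mm in diameter, 60 mm tall, 0.09-0.13 kg, starting upright on the plywood board; between 2 and 4 specimens are present (state None if absent). Origin: centre of its underside, z along its axis
- board: fixed plywood board 85 x 250 mm, 12 mm thick, long side along its y, under the specimens. Origin: centre of its underside
- sieve: bystander: small brass sieve, 100 mm in diameter, 50 mm high, origin at the centre of its underside; leave it alone
- wash_bottle: bystander: white wash bottle, 60 mm in diameter, 150 mm high, origin at the centre of its underside; leave it alone
- tin: bystander: closed aluminium sample tin, 70 mm in diameter, 47 mm high, origin at the centre of its underside; leave it alone
Things that resemble listed ones, but are neither listed nor needed, are in the scene too. Leave any orange, pink or red look-alike of the core4 alone.

How it is judged (in metres and radians):
On the way, in this order (a step that is already met when the one before it is completed fails the run):
1. every specimen is in the basket and the basket hangs by its bail on the two hooks in the tank (x of core1 in the frame of basket between -0.0715 and 0.0715 m and y of core1 in the frame of basket between -0.0715 and 0.0715 m and z of core1 in the frame of basket between -0.005 and 0.07 m and x of core2 in the frame of basket between -0.0715 and 0.0715 m and y of core2 in the frame of basket between -0.0715 and 0.0715 m and z of core2 in the frame of basket between -0.005 and 0.07 m and x of core3 in the frame of basket between -0.0715 and 0.0715 m and y of core3 in the frame of basket between -0.0715 and 0.0715 m and z of core3 in the frame of basket between -0.005 and 0.07 m and x of core4 in the frame of basket between -0.0715 and 0.0715 m and y of core4 in the frame of basket between -0.0715 and 0.0715 m and z of core4 in the frame of basket between -0.005 and 0.07 m and x of basket in the frame of tank between -0.035 and 0.035 m and y of basket in the frame of tank between -0.035 and 0.035 m and z of basket in the frame of tank between 0.012 and 0.03 m and angle between basket's own z axis and vertical below 0.3 rad and z of bail_grip in the frame of tank between 0.179 and 0.199 m and linear speed of basket below 0.05 m/s and contact force between basket and the fingers below 0.1 N), for 0.3 s.
2. the lid sits flush on the tank (horizontal distance between lid and tank below 0.012 m and z of lid in the frame of tank between 0.195 and 0.206 m and angle between lid's own z axis and vertical below 0.03 rad), for 0.3 s.
3. both clamp handles are down (all of step 2 and value of joint each of clamp_left, clamp_right below 0.08 rad), for 0.2 s.
At the end, for the whole second after the job is handed in: All specimens in the basket; it hangs on both hooks (bail bar within 10 mm of rest height, basket 12-30 mm above the tank's underside, tilt < 0.3 rad); lid seated (centred within 12 mm, lip underside at 195-206 mm, tilt < 0.03 rad); both clamp handles < 0.08 rad (all of step 3 and x of core1 in the frame of basket between -0.0715 and 0.0715 m and y of core1 in the frame of basket between -0.0715 and 0.0715 m and z of core1 in the frame of basket between -0.005 and 0.07 m and x of core2 in the frame of basket between -0.0715 and 0.0715 m and y of core2 in the frame of basket between -0.0715 and 0.0715 m and z of core2 in the frame of basket between -0.005 and 0.07 m and x of core3 in the frame of basket between -0.0715 and 0.0715 m and y of core3 in the frame of basket between -0.0715 and 0.0715 m and z of core3 in the frame of basket between -0.005 and 0.07 m and x of core4 in the frame of basket between -0.0715 and 0.0715 m and y of core4 in the frame of basket between -0.0715 and 0.0715 m and z of core4 in the frame of basket between -0.005 and 0.07 m and x of basket in the frame of tank between -0.035 and 0.035 m and y of basket in the frame of tank between -0.035 and 0.035 m and z of basket in the frame of tank between 0.012 and 0.03 m and angle between basket's own z axis and vertical below 0.3 rad and z of bail_grip in the frame of tank between 0.179 and 0.199 m); the robot touches nothing.
It fails at once if the sieve was moved more than 30 mm (distance of sieve from where it was at the start of the episode above 0.03 m).
It fails at once if the wash bottle was moved more than 30 mm (distance of wash_bottle from where it was at the start of the episode above 0.03 m).
It fails at once if the tin was moved more than 30 mm (distance of tin from where it was at the start of the episode above 0.03 m).
Of core1, core2, core3, core4 only 2 to 4 are there at a start; the rules pass over those that are not, and their reading is None.
At some moment in a run one of core1, core2, core3, core4, lid may be knocked a few centimetres aside while the robot is not near it.
It also fails if it takes over 208 s, if anything falls off the work surface, if the arm or the gripper's body presses on something with over 40 N, if the wrist force passes 120 N, or if a joint passes its speed limit or range.

## Robot

A 6-joint arm with a two-finger parallel gripper is mounted at the origin on the work surface. World frame = base frame: x ahead of the robot, y to its left, z up, the work surface at z = 0. Lengths are in m, angles in degrees, forces in N, time in s.
With the tool pointing down it reaches from about 0.25 to 0.8 m from the base axis. Payload 8.5 kg.
Tool frame: the origin (TCP) lies between the finger pads; the fingertips stand 17 mm ahead of it and the grasp point (between the pads) lies 2 mm behind it; z points along the fingers, y is the direction in which the jaws open and shut (so a half turn about z gives the same grasp; the last joint's range is limited). The gripper opens to 85 mm and grips with 20 to 120 N. Pads are 22 mm wide; open, the fingers measure 114 mm over their backs; the gripper's body (76 mm by 85 mm) begins 54 mm behind the grasp point. The pads swing forward as they close: fully open they stand 13 mm farther back than shut.
Start: joints at [65.26, 13.648, -0.773, 75.585, 0, 90], TCP at [0.22, 0.477, 0.248] pointing down, gripper open.
Joint ranges: [-152.45, 152.45], [-59.26, 108.67], [-65.41, 83.53], [-104.44, 129.93], [-82.83, 76.93], [-180, 180]. Speed limits (degrees/s): [127.2, 127.2, 159.86, 180, 180, 180].

## Interface

Orientations are given as [roll, pitch, yaw] about the fixed x, y, z axes, in that order (R = Rz(yaw) Ry(pitch) Rx(roll)).
In Python, from bench import * gives the robot as it stands.
- The arm moves only by the shell command python3 -m creep 'ROWS' [OPENING]. ROWS is JSON, a list of rows, each a list of 4 numbers: the shift along the tool's x, y, z in cm, then the turn about the tool's z in rad. A call has 1 to 20 rows; each row is the pose to reach, as a shift and turn from the pose commanded when the call began, along the tool's axes at that moment; what a row does not reach only later rows make up. A row lasts 1/8 s, in which the tool goes at most 62.5 mm and 10.7 degrees, less where a joint would pass 70% of its speed; a pose out of reach is approached as far as the arm can. A call with a gripper value outside its range is refused whole. OPENING is the finger opening in cm, from 0 to 8.54, set as the call begins (- or left out, the last holds). The fingers move at their own pace and stop on an object; the grip force is fixed at half the most. Time passes only in rows, so rows that repeat a pose let the fingers close. It gives the time, the measured TCP pose, the force and the opening at its end, in the units of the state.
- get_state(): the state, without advancing time (a new reading comes with each control period).
- get_image(name): name is "scene" or "top" or "wrist"; returns (picture, depth): 400x640x3 uint8, blue, green, red; 400x640 float32, m along the optical axis (not along the pixel's ray), 0 where there is no reading.
- camera_info(name): a dict with "intrinsics" (3x3 intrinsics, pixels), "xyz" and "orientation" of the camera in the world. Camera axes: x right, y up, looking along -z (the intrinsics and any distortion apply to the point x, -y, -z); pixel columns grow to the right and rows downward; lengths in m; the calibration is good to about 2 mm. A picture is of the moment at which its call begins: read the wrist's pose just before it. camera_info takes no time and is no camera call; for the wrist camera it gives the pose at the moment of the call.
- close_job(): hands the job in, once; it reports no verdict.
Trained networks look in the newest picture that a camera, given by its name, has taken for a name from the list of things; names that differ only in an ending like _2 or _b are one class to them, and where a whole thing is asked for, a point or a joint stands for the part that bears it (a point fixed in the world has none). Each returns a list of dicts, best first, with "conf" (0 to 1); they miss things now and then, are a little off and sometimes report something else, mostly with a low value. They report only what shows in the picture. A call takes as long as a camera call. They do not tell look-alikes from the thing itself.
- spot_in(camera, target): "rect" ([left, top, right, bottom] in pixels, round what is visible of it).
- regions_of(camera, target): "region" (400x640 bool, what is visible of it) and "rect" ([left, top, right, bottom] in pixels, round what is visible of it).
The state is a dict: "time": time; "joint_positions": joint angles; "qd": joint speeds; "joint_efforts": joint torques, N m; "tcp_pos": TCP position; "ee_rot": TCP orientation; "wrist_force": force on the tool from outside, world axes, zero at the start; "wrist_torque": the same for the moment, N m; "width": finger opening in m.
Only numpy, scipy, OpenCV 4.12 (cv2) and the standard library are available. Lean on these libraries where they do the work, as an engineer would, in place of code of your own. Each camera call takes 0.05 s, during which the arm holds its last target.

## Working session

There is one attempt and no reset: what is moved stays moved. The work goes in short steps, Python scripts to look and compute and a shell command to move; the robot and the scene stay as the last step left them, time stands still between calls to the robot, and variables do not carry over. Pictures are saved under pics/ and viewed, and the job is handed in when it is done.

```bash
ls; mkdir -p pics; python3 - <<'E'
from bench import *
import cv2
s=get_state(); print(s)
for n in ["scene","top","wrist"]:
    im,d=get_image(n); cv2.imwrite(f"pics/{n}0.png",im)
    print(n,camera_info(n), (d>0).mean())
E
```

```text
pics
{'time': 0.0, 'joint_positions': array([ 6.52604731e+01,  1.36822199e+01, -8.19417576e-01,  7.55829097e+01,
       -1.63404814e-03,  8.99992484e+01]), 'qd': array([ 0.00942462, -0.01182217,  0.05979622, -0.05131156,  0.00494093,
        0.07798902]), 'joint_efforts': array([ 2.28837023e-03, -5.38773930e+01,  3.46438980e+01,  1.84732274e-02,
        7.23448693e-05, -3.68996371e-05]), 'tcp_pos': array([0.2195486 , 0.47644702, 0.24764922]), 'ee_rot': array([-1.79915453e+02,  1.63293723e-03,  1.55261227e+02]), 'wrist_force': array([ 0.21644792, -0.18511945,  0.44206273]), 'wrist_torque': array([ 0.01791406, -0.00154772, -0.03646611]), 'width': 0.08541998374800713}
scene {'intrinsics': array([[505.13893291,   0.        , 322.37709292],
       [  0.        , 505.13893291, 199.42363678],
       [  0.        ,   0.        ,   1.        ]]), 'xyz': array([ 1.51176658, -0.03835207,  1.15284447]), 'orientation': array([43.90913146, -0.46438805, 89.66671565])} 0.99083203125
top {'intrinsics': array([[411.65530256,   0.        , 313.16985422],
       [  0.        , 411.65530256, 192.10058328],
       [  0.        ,   0.        ,   1.        ]]), 'xyz': array([ 0.38677373, -0.02573316,  1.43219384]), 'orientation': array([  7.11996016,  -0.14988938, -89.75442331])} 0.9962578125
wrist {'intrinsics': array([[358.39135972,   0.        , 320.2434941 ],
       [  0.        , 358.39135972, 204.55128935],
       [  0.        ,   0.        ,   1.        ]]), 'xyz': array([0.14841973, 0.51043061, 0.37284942]), 'orientation': array([-17.68313164,   0.09190476,  65.23572928])} 0.995984375
```

View pics/scene0.png

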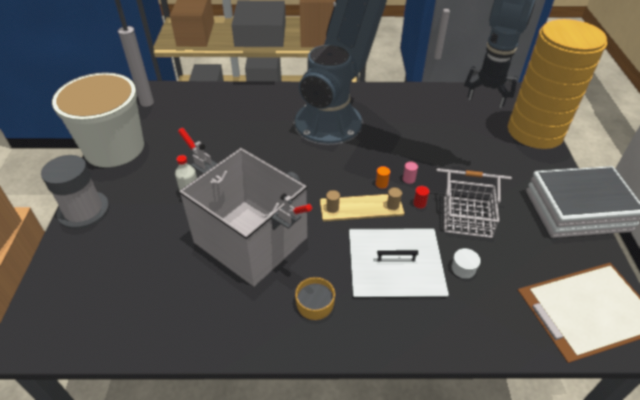

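View pics/top0.png

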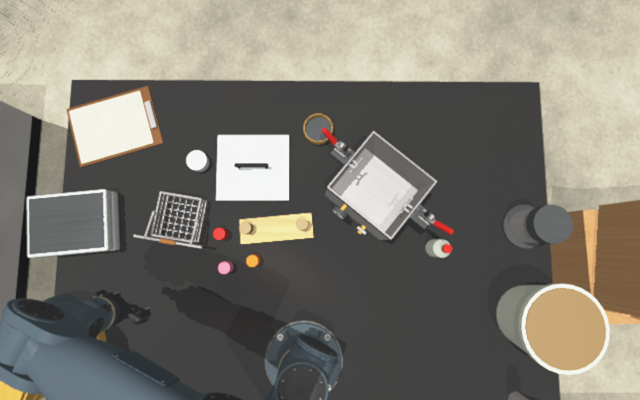

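View pics/wrist0.png

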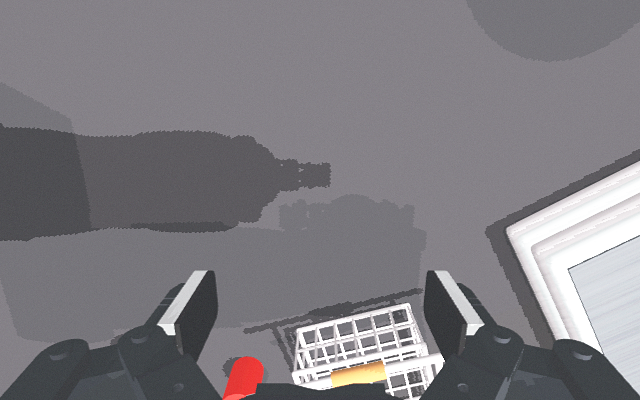

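```bash
cat > h.py <<'E'
from bench import *
import numpy as np, cv2
from scipy.spatial.transform import Rotation as R
def cloud(n,im=None,ret=False):
    ci=camera_info(n); im,d=get_image(n)
    K=ci["intrinsics"]; v,u=np.mgrid[:400,:640]
    P=np.stack([(u-K[0,2])/K[0,0]*d,-(v-K[1,2])/K[1,1]*d,-d],-1)
    W=P@R.from_euler("xyz",ci["orientation"],degrees=True).as_matrix().T+ci["xyz"]
    W[d<=0]=np.nan
    return im,W
def proj(n,p):
    ci=camera_info(n);K=ci["intrinsics"]
    c=R.from_euler("xyz",ci["orientation"],degrees=True).inv().apply(np.atleast_2d(p)-ci["xyz"])
    return np.stack([K[0,0]*c[:,0]/-c[:,2]+K[0,2],-K[1,1]*c[:,1]/-c[:,2]+K[1,2]],-1)
def rows(dx,dy,dz):
    """world delta (m) -> tool cm"""
    s=get_state(); M=R.from_euler("xyz",s["ee_rot"],degrees=True).as_matrix()
    return (M.T@np.array([dx,dy,dz])*100).round(2)
def crop(n,r,name,k=None):
    im,_=get_image(n) if isinstance(n,str) else (n,0)
    l,t,rr,b=r; c=im[t:b,l:rr]; k=k or min(800//c.shape[1],600//c.shape[0])
    cv2.imwrite(f"pics/{name}.png",cv2.resize(c,None,fx=k,fy=k,interpolation=cv2.INTER_CUBIC))
E
python3 - <<'E'
from h import *
im,W=cloud("top"); im2,W2=cloud("scene")
np.savez("c0.npz",im=im,W=W,im2=im2,W2=W2)
for t in ["core1","basket","bail","lid","tank","board","sieve","wash_bottle","tin","clamp_left","clamp_right","lid_handle"]:
    for n,w in(("top",W),("scene",W2)):
        for q in regions_of(n,t)[:6]:
            m=q["region"]; p=w[m]; p=p[~np.isnan(p[:,0])]
            print(t,n,round(q["conf"],2),[int(x) for x in q["rect"]],"med",np.median(p,0).round(3),"zmax",np.percentile(p[:,2],98).round(3),"min",p.min(0).round(3),"max",p.max(0).round(3))
crop(im,(220,190,330,290),"cores0")
crop(im,(310,110,470,270),"tank0")
E
```

```text
core1 top 0.7 [238, 222, 254, 235] med [0.436 0.191 0.072] zmax 0.078 min [ 0.418  0.175 -0.   ] max [0.456 0.228 0.08 ]
core1 top 0.56 [245, 258, 261, 266] med [0.332 0.168 0.061] zmax 0.066 min [0.316 0.151 0.022] max [0.345 0.186 0.067]
core1 top 0.56 [137, 233, 191, 245] med [0.393 0.441 0.109] zmax 0.117 min [ 0.376  0.36  -0.005] max [0.415 0.557 0.119]
core1 top 0.53 [212, 229, 230, 240] med [0.417 0.276 0.06 ] zmax 0.066 min [0.4   0.263 0.006] max [0.437 0.3   0.068]
core1 top 0.5 [218, 261, 232, 274] med [0.309 0.259 0.06 ] zmax 0.066 min [ 0.289  0.242 -0.002] max [0.325 0.284 0.068]
core1 top 0.21 [435, 220, 456, 237] med [ 0.431 -0.394  0.284] zmax 0.299 min [ 0.414 -0.414  0.255] max [ 0.449 -0.37   0.301]
core1 scene 0.83 [413, 186, 430, 207] med [0.432 0.28  0.047] zmax 0.063 min [ 0.381  0.262 -0.008] max [0.444 0.317 0.067]
core1 scene 0.78 [376, 166, 385, 186] med [0.344 0.169 0.045] zmax 0.063 min [0.313 0.151 0.002] max [0.356 0.19  0.065]
core1 scene 0.74 [325, 190, 341, 216] med [0.465 0.008 0.057] zmax 0.076 min [ 0.432 -0.012  0.009] max [0.475 0.029 0.077]
c
[... 3587 characters left out ...]
0.532  0.056 -0.005] max [0.771 0.309 0.062]
clamp_right top 0.55 [429, 219, 455, 235] med [ 0.437 -0.389  0.275] zmax 0.299 min [ 0.417 -0.484 -0.003] max [ 0.466 -0.362  0.301]
clamp_right scene 0.49 [177, 129, 198, 155] med [ 0.443 -0.389  0.272] zmax 0.299 min [ 0.42  -0.413  0.239] max [ 0.467 -0.364  0.3  ]
lid_handle top 0.63 [214, 135, 289, 201] med [0.647 0.183 0.016] zmax 0.056 min [0.534 0.057 0.   ] max [0.773 0.311 0.068]
lid_handle top 0.48 [431, 222, 455, 234] med [ 0.434 -0.392  0.279] zmax 0.299 min [ 0.414 -0.496 -0.003] max [ 0.463 -0.368  0.301]
lid_handle scene 0.87 [350, 226, 447, 296] med [0.663 0.181 0.015] zmax 0.055 min [ 0.525  0.056 -0.001] max [0.771 0.313 0.062]
```

View pics/cores0.png

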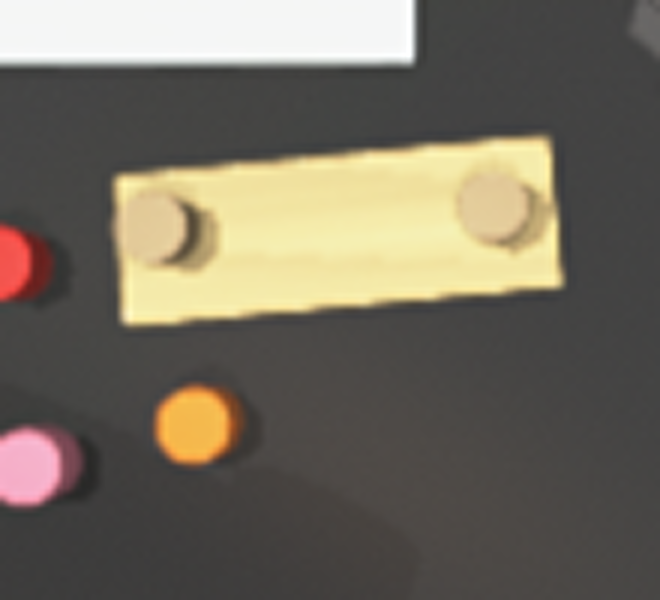

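View pics/tank0.png

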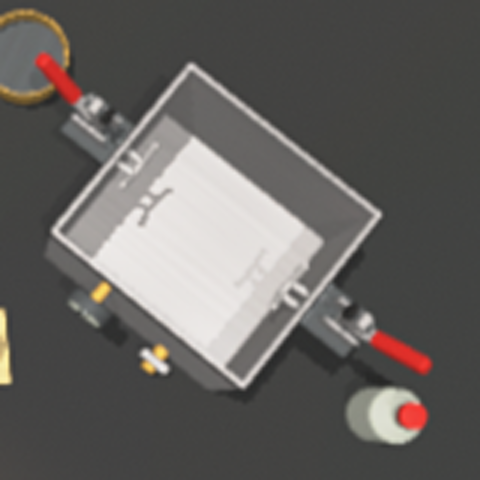

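```bash
python3 - <<'E'
from h import *
c=np.load("c0.npz")
def rect(p): 
    r=cv2.minAreaRect((p[:,:2]*1000).astype(np.float32)); return np.round(r[0],1),np.round(r[1],1),round(r[2],1)
for n,W,im in(("top",c["W"],c["im"]),("scene",c["W2"],c["im2"])):
    print(n)
    x,y,z=W[...,0],W[...,1],W[...,2]
    m=(z>.204)&(z<.222)&(x>.35)&(x<.8)&(y<-.05)&(y>-.48)
    # keep main component
    m8=cv2.morphologyEx(m.astype(np.uint8),cv2.MORPH_CLOSE,np.ones((3,3)))
    k,l,s,_=cv2.connectedComponentsWithStats(m8); b=1+np.argmax(s[1:,4]); 
    p=W[(l==b)&m]; print("tank rim",len(p),rect(p),np.median(p[:,2]))
    m=(z>.008)&(z<.026)&(x>.5)&(x<.8)&(y<.33)&(y>.04)
    k,l,s,_=cv2.connectedComponentsWithStats(m.astype(np.uint8)); b=1+np.argmax(s[1:,4]); p=W[(l==b)]
    print("lid",len(p),rect(p),np.median(p[:,2]))
    m=(z>.04)&(z<.07)&(x>.55)&(x<.75)&(y<.3)&(y>.08); p=W[m]; print("lidhandle",len(p),rect(p),np.median(p,0))
    for nm,(a,bb) in dict(A=(.436,.191),B=(.45,.008)).items():
        m=(z>.062)&(z<.085)&(np.hypot(x-a,y-bb)<.035); p=W[m]; print(nm,len(p),cv2.minEnclosingCircle((p[:,:2]*1000).astype(np.float32)),p.mean(0))
    m=(z>.068)&(z<.082)&(x>.37)&(x<.6)&(y<.56)&(y>.32); p=W[m]; print("basket rim",len(p),rect(p))
    m=(z>.1)&(z<.13)&(x>.35)&(x<.6)&(y<.58)&(y>.3); p=W[m]; print("bail",len(p),rect(p),np.median(p[:,2]))
    m=(z>.003)&(z<.019)&(x>.35)&(x<.53)&(y<.26)&(y>-.06); p=W[m]; print("board",len(p),rect(p),np.median(p[:,2]))
    hsv=cv2.cvtColor(im,cv2.COLOR_BGR2HSV); red=((hsv[...,0]<6)|(hsv[...,0]>174))&(hsv[...,1]>170)&(hsv[...,2]>90)
    for sx in(1,-1):
        m=red&(z>.2)&(y<-.02)&((y>-.25) if sx>0 else (y<-.25)); p=W[m]; print("handle",len(p),p.mean(0),p.min(0),p.max(0))
crop(c["im"],(125,180,215,255),"bask0")
E
```

```text
top
tank rim 1155 (array([ 564.3, -234.4]), array([359.7, 231.1]), 50.9) 0.21219949993575193
lid 4572 (array([650.6, 182.3]), array([253.7, 236.3]), 89.3) 0.01616803725060456
lidhandle 136 (array([648.6, 181.7]), array([ 12.1, 112.6]), 0.9) [0.64840655 0.18077184 0.05727426]
A 116 ((437.9687805175781, 195.2627716064453), 20.371044158935547) [0.43727114 0.19442821 0.07307361]
B 111 ((449.48345947265625, 8.125103950500488), 19.634355545043945) [0.44927143 0.00825436 0.07318858]
basket rim 271 (array([472. , 421.8]), array([150.6, 148.7]), 80.8)
bail 258 (array([404.3, 433.7]), array([220.8,  41.7]), 80.3) 0.10891981587015254
board 2335 (array([440.2,  99.8]), array([179.3, 319.4]), 0.2) 0.01074299811121171
handle 97 [ 0.69329537 -0.0732322   0.2824396 ] [ 0.67687732 -0.09404959  0.25896396] [ 0.71347524 -0.05242562  0.30448687]
handle 114 [ 0.43332058 -0.39207356  0.28135839] [ 0.41437347 -0.41309567  0.257152  ] [ 0.45205078 -0.37100105  0.30142093]
scene
tank rim 1416 (array([ 566.4, -233.5]), array([360.2, 233.7]), 51.2) 0.21052298598197144
lid 5732 (array([651.5, 182.8]), array([238.1, 253.4]), 0.0) 0.015021034934422639
lidhandle 253 (array([654.2, 182.4]), array([114.2,  16.6]), 89.9) [0.65687949 0.18077438 0.05464802]
A 125 ((440.7858581542969, 196.08135986328125), 23.23264503479004) [0.44346951 0.19484659 0.07059387]
B 123 ((453.4362487792969, 7.154728889465332), 21.745952606201172) [0.45600643 0.00782375 0.07085196]
basket rim 324 (array([475.4, 424. ]), array([147.4, 156.9]), 81.0)
bail 266 (array([408.5, 434.5]), array([221.5,  46.3]), 81.4) 0.10723885703611924
board 1704 (array([439.7, 100.7]), array([179.2, 317.8]), 0.4) 0.010995939732738269
handle 92 [ 0.70475479 -0.0716315   0.28407948] [ 0.68671481 -0.09219436  0.25543957] [ 0.71951799 -0.05318607  0.30127498]
handle 129 [ 0.4383987  -0.3942142   0.27900264] [ 0.41959915 -0.41373677  0.254003  ] [ 0.45358205 -0.37564114  0.30043856]
```

View pics/bask0.png

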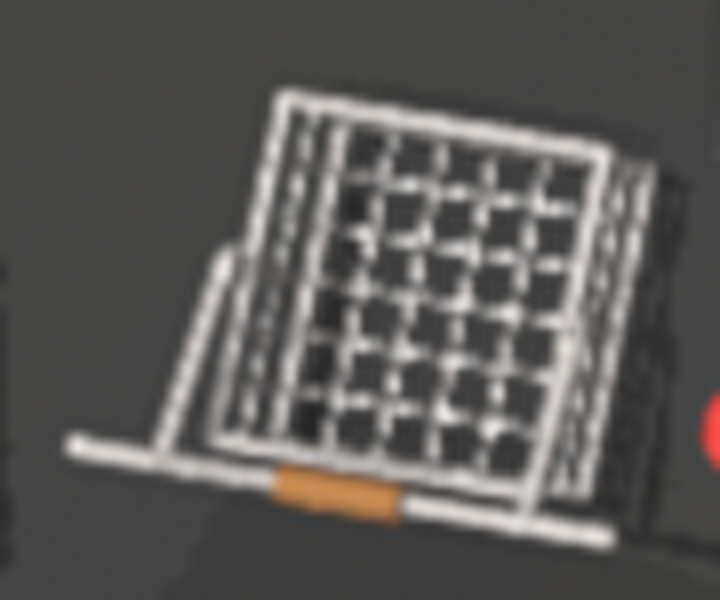

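Two specimens match: the tan cylinders on the board at top pixels (247,228) and (302,224). The red (220,234), pink (225,268) and orange (252,261) cylinders stand off the board, so I'll leave them. The crop confirms this. The tank's front, with the gauge, faces the board. Next I move over the first core.

```bash
cat >> h.py <<'E'
def to(x,y,z,yaw=None):
    s=get_state(); d=rows(*(np.array([x,y,z])-s["tcp_pos"]))
    t=0 if yaw is None else -np.radians((yaw-s["ee_rot"][2]+180)%360-180)
    return list(d)+[round(float(t),3)]
def st():
    s=get_state(); return round(s["time"],2),s["tcp_pos"].round(4),s["ee_rot"].round(2),s["wrist_force"].round(1),round(s["width"],4)
E
python3 -c "
from h import *
print(to(.438,.195,.19,80.7))"
```

```text
[np.float64(-31.62), np.float64(-16.45), np.float64(5.83), 1.301]
```

```bash
python3 -m creep '[[-8,-4,0,0.18],[-16,-8,0,0.36],[-24,-12,1,0.54],[-31.6,-16.45,3,0.72],[-31.6,-16.45,5.8,0.9],[-31.6,-16.45,5.8,1.08],[-31.6,-16.45,5.8,1.26],[-31.6,-16.45,5.8,1.301],[-31.6,-16.45,5.8,1.301],[-31.6,-16.45,5.8,1.301],[-31.6,-16.45,5.8,1.301]]' 8.5
python3 - <<'E'
from h import *
im,W=cloud("wrist"); cv2.imwrite("pics/w1.png",im); print(st())
for q in regions_of("wrist","core1"):
    p=W[q["region"]]; p=p[~np.isnan(p[:,0])]
    print(q["conf"],[int(a) for a in q["rect"]],p.mean(0))
    t=p[p[:,2]>.068]
    if len(t)>50: print("top",t.mean(0),cv2.minEnclosingCircle((t[:,:2]*1000).astype(np.float32)))
im,W=cloud("top"); x,y,z=W[...,0],W[...,1],W[...,2]
for a,b in((.438,.195),(.449,.008)):
    p=W[(z>.062)&(z<.085)&(np.hypot(x-a,y-b)<.04)]; print(len(p),p.mean(0) if len(p) else 0)
E
```

```text
time: 2.82
tcp_pos: [0.4378, 0.1953, 0.1904]
ee_rot: [180.0, -0.0, 80.8]
wrist_force: [-0.4, -0.5, -0.1]
width: 0.0848
(2.88, array([0.4378, 0.1953, 0.1904]), array([179.99,  -0.  ,  80.77]), array([0. , 0.7, 0.1]), 0.0848)
0.93 [97, 104, 182, 166] [0.313155   0.26446489 0.04927156]
0.84 [344, 345, 391, 395] [0.45097304 0.02583536 0.04162703]
0.8 [295, 159, 351, 229] [0.43830728 0.20060016 0.06552355]
top [0.43776693 0.19728429 0.07136239] ((437.68365478515625, 196.52407836914062), 19.8772029876709)
0.79 [242, 52, 306, 111] [0.41862465 0.28349487 0.05622154]
0.69 [164, 203, 228, 271] [0.3346779  0.1769396  0.04760229]
78 [0.4360989  0.18844618 0.072251  ]
113 [0.44920392 0.00828726 0.0726233 ]
```

View pics/w1.png

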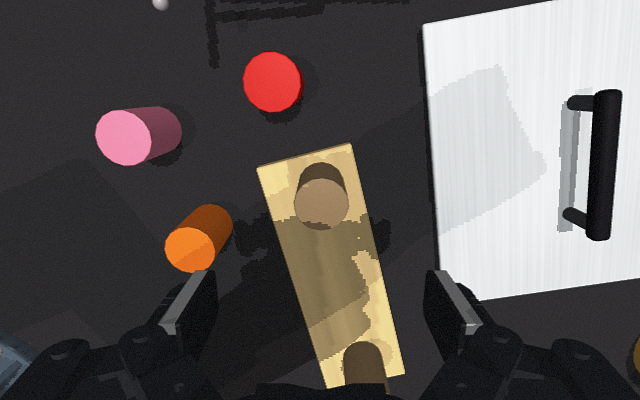

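The tan core is on the board at wrist pixel (322,200), centre (0.438, 0.197). Descending and gripping it.

```bash
python3 -m creep '[[0.1,0,4,0],[0.1,0,8,0],[0.1,0,11,0],[0.1,0,13.4,0],[0.1,0,13.4,0],[0.1,0,13.4,0]]' 8.5 && python3 -m creep '[[0,0,0,0],[0,0,0,0],[0,0,0,0],[0,0,0,0],[0,0,0,0],[0,0,0,0]]' 3 
python3 -c "
from h import *
print(st())"
```

```text
time: 3.72
tcp_pos: [0.4384, 0.1963, 0.0571]
ee_rot: [180.0, -0.0, 80.7]
wrist_force: [0.1, -0.0, 1.7]
width: 0.0854
time: 4.47
tcp_pos: [0.4383, 0.1963, 0.0571]
ee_rot: [179.9, -0.0, 80.7]
wrist_force: [-1.0, -1.2, 7.7]
width: 0.0388
(4.47, array([0.4383, 0.1963, 0.0571]), array([ 1.7994e+02, -4.0000e-02,  8.0720e+01]), array([-1. , -1.2,  7.7]), 0.0388)
```

```bash
python3 -m creep '[[0,0,-4,0],[0,0,-9,0],[0,0,-14,0],[4,0,-17,0],[9,0,-17,0],[14,-0.2,-17,0],[18,-0.2,-17,0],[19.9,-0.2,-17,0],[19.9,-0.2,-17,0],[19.9,-0.2,-17,0],[19.9,-0.2,-17,0]]'
python3 - <<'E'
from h import *
im,W=cloud("wrist"); cv2.imwrite("pics/w2.png",im); print(st())
x,y,z=W[...,0],W[...,1],W[...,2]
m=(z>.071)&(z<.081)&(x>.37)&(x<.6)&(y<.56)&(y>.3); p=W[m]; print(len(p),cv2.minAreaRect((p[:,:2]*1000).astype(np.float32)))
hsv=cv2.cvtColor(im,cv2.COLOR_BGR2HSV)
m=(z>.1)&(z<.125)&(x<.43)&(y>.3); p=W[m]; print("bar",len(p),cv2.minAreaRect((p[:,:2]*1000).astype(np.float32)),p.mean(0))
r=m&(hsv[...,1]>90); p=W[r]; print("roller",len(p),p.mean(0),cv2.minAreaRect((p[:,:2]*1000).astype(np.float32)))
E
```

```text
time: 5.85
tcp_pos: [0.4681, 0.3919, 0.2266]
ee_rot: [180.0, 0.0, 80.7]
wrist_force: [0.5, 0.7, -0.0]
width: 0.0385
(5.9, array([0.4682, 0.392 , 0.2266]), array([179.99,  -0.  ,  80.67]), array([ 0.6, -0.8, -0.7]), 0.0388)
5188 ((473.0133056640625, 427.0052185058594), (146.48873901367188, 149.12876892089844), 80.71610260009766)
bar 5182 ((400.87579345703125, 429.79986572265625), (210.41250610351562, 35.79529571533203), 81.71304321289062) [0.39581772 0.44419239 0.10776276]
roller 1751 [0.39354758 0.43756639 0.11028099] ((391.89447021484375, 436.744873046875), (50.35356140136719, 16.203092575073242), 81.06867218017578)
```

View pics/w2.png

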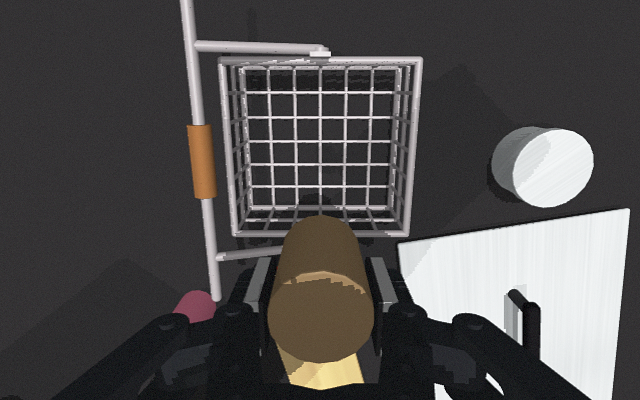

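Basket centre is (0.472, 0.4225), yaw −9.3°, which agrees with the roller at (0.392, 0.436). Lowering core 1 to basket (0, −30 mm).

```bash
python3 -m creep '[[0.1,0,4,0],[0.1,0,8,0],[0.1,0,12,0],[0.1,0,14.5,0],[0.1,0,16.5,0],[0.1,0,17.5,0],[0.1,0,17.5,0],[0.1,0,17.5,0],[0.1,0,17.5,0]]' && python3 -m creep '[[0,0,0,0],[0,0,0,0],[0,0,0,0],[0,0,-2,0],[0,0,-6,0],[0,0,-12,0],[0,0,-16,0],[0,0,-18,0],[0,0,-18,0],[0,0,-18,0]]' 6
python3 - <<'E'
from h import *
im,W=cloud("wrist"); cv2.imwrite("pics/w3.png",im); print(st())
im,W=cloud("top"); x,y,z=W[...,0],W[...,1],W[...,2]
for a,b in((.438,.195),(.449,.008)):
    p=W[(z>.062)&(z<.085)&(np.hypot(x-a,y-b)<.04)]; print(len(p),p.mean(0) if len(p) else 0)
print(to(.4495,.0085,.19,80.7))
E
```

```text
time: 7.02
tcp_pos: [0.4687, 0.3941, 0.0522]
ee_rot: [179.9, -0.1, 80.7]
wrist_force: [0.4, -0.4, -0.7]
width: 0.0389
time: 8.28
tcp_pos: [0.4679, 0.3935, 0.2301]
ee_rot: [-179.9, 0.1, 80.7]
wrist_force: [0.3, -0.4, 1.0]
width: 0.0598
(8.32, array([0.4678, 0.3934, 0.2298]), array([-1.7992e+02,  1.0000e-01,  8.0720e+01]), array([-0.4,  0.4, -0.8]), 0.06)
0 0
111 [0.4493369  0.00834219 0.07310777]
[np.float64(-38.28), np.float64(4.41), np.float64(4.04), 0.0]
```

View pics/w3.png

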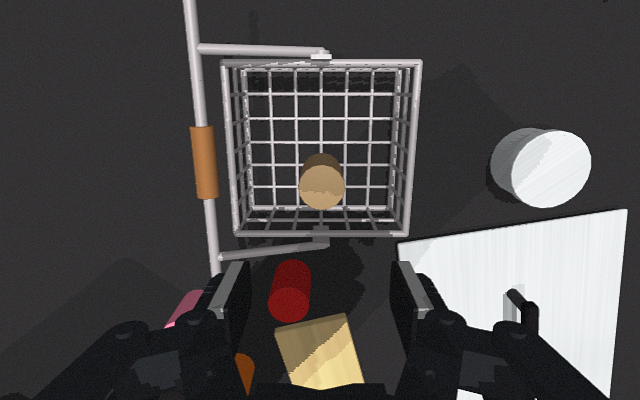

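Core 1 stands upright in the basket at wrist pixel (322,187), near the −y side and centred in x. Next is core B.

```bash
python3 -m creep '[[-6,0.7,0,0],[-12,1.4,0,0],[-18,2.1,0,0],[-24,2.8,0,0],[-30,3.5,1,0],[-35,4.1,3,0],[-38.3,4.4,4,0],[-38.3,4.4,4,0],[-38.3,4.4,4,0],[-38.3,4.4,4,0]]' 8.5
python3 - <<'E'
from h import *
im,W=cloud("wrist"); cv2.imwrite("pics/w4.png",im); print(st())
for q in regions_of("wrist","core1"):
    p=W[q["region"]]; p=p[~np.isnan(p[:,0])]
    t=p[(p[:,2]>.068)&(p[:,2]<.08)]
    print(q["conf"],[int(a) for a in q["rect"]],p.mean(0), cv2.minEnclosingCircle((t[:,:2]*1000).astype(np.float32)) if len(t)>50 else "")
E
```

```text
time: 9.62
tcp_pos: [0.4501, 0.0095, 0.1913]
ee_rot: [180.0, -0.0, 80.8]
wrist_force: [-0.1, 0.3, -0.4]
width: 0.0848
(9.68, array([0.4501, 0.0096, 0.1914]), array([179.99,  -0.  ,  80.8 ]), array([-0.6, -0.6, -0.5]), 0.0852)
0.74 [65, 2, 158, 35] [0.33564037 0.15870787 0.04128327] 
0.56 [298, 163, 349, 232] [0.45069215 0.01321825 0.06468541] ((449.9878234863281, 8.999619483947754), 19.951446533203125)
0.22 [320, 244, 636, 399] [ 0.55132021 -0.12418525  0.05741658] ((585.5540771484375, -171.15272521972656), 107.85075378417969)
```

View pics/w4.png

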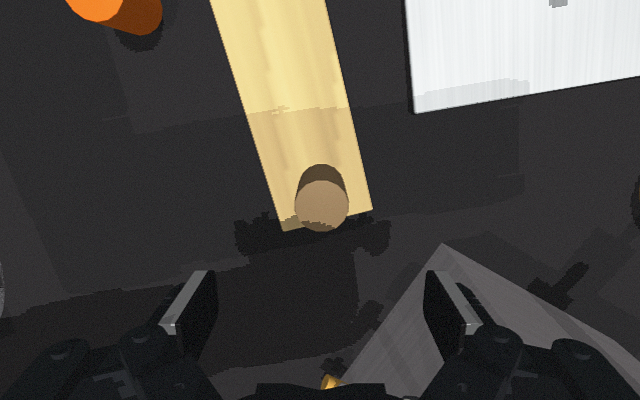

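The tan core is centred at (0.450, 0.009), wrist pixel (322,205). Gripping it and carrying it over the basket.

```bash
python3 -m creep '[[0,0,4,0],[0,0,8,0],[0,0,11,0],[0,0,13.5,0],[0,0,13.5,0],[0,0,13.5,0]]' 8.5 && python3 -m creep '[[0,0,0,0],[0,0,0,0],[0,0,0,0],[0,0,0,0],[0,0,0,0],[0,0,-4,0],[0,0,-9,0],[0,0,-14,0],[5,-0.5,-17,0],[10,-1,-17,0],[16,-1.6,-17,0],[22,-2.2,-17,0],[28,-2.8,-17,0],[34,-3.5,-17,0],[40,-4.1,-17,0],[44.2,-4.5,-17,0],[44.2,-4.5,-17,0],[44.2,-4.5,-17,0],[44.2,-4.5,-17,0]]' 3 
python3 -c "
from h import *
print(st()); print(to(.4772,.4521,.052,80.7)); im,_=get_image('wrist'); cv2.imwrite('pics/w5.png',im)"
```

```text
time: 10.48
tcp_pos: [0.4505, 0.009, 0.0571]
ee_rot: [180.0, -0.0, 80.8]
wrist_force: [-0.1, 0.2, 0.3]
width: 0.0849
time: 12.85
tcp_pos: [0.4769, 0.451, 0.2265]
ee_rot: [-180.0, 0.0, 80.7]
wrist_force: [-0.2, 0.5, -1.3]
width: 0.039
(12.85, array([0.4769, 0.451 , 0.2265]), array([-1.800e+02,  2.000e-02,  8.065e+01]), array([-0.2,  0.5, -1.3]), 0.039)
[np.float64(0.12), np.float64(0.01), np.float64(17.45), -0.001]
```

View pics/w5.png

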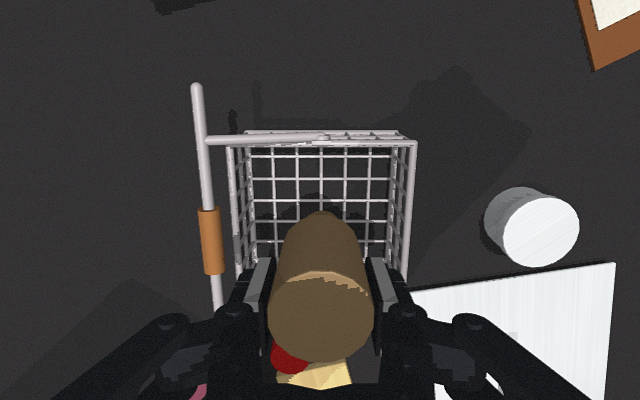

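```bash
python3 -m creep '[[0.1,0,4,0],[0.1,0,8,0],[0.1,0,12,0],[0.1,0,14.5,0],[0.1,0,16.5,0],[0.1,0,17.4,0],[0.1,0,17.4,0],[0.1,0,17.4,0],[0.1,0,17.4,0]]' && python3 -m creep '[[0,0,0,0],[0,0,0,0],[0,0,0,0],[0,0,-2,0],[0,0,-6,0],[0,0,-12,0],[-2,-6,-16,0],[-2,-8,-16,0],[-2,-8,-16,0],[-2,-8,-16,0],[-2,-8,-16,0]]' 6
python3 - <<'E'
from h import *
im,W=cloud("wrist"); cv2.imwrite("pics/w6.png",im); print(st())
x,y,z=W[...,0],W[...,1],W[...,2]
hsv=cv2.cvtColor(im,cv2.COLOR_BGR2HSV)
r=(z>.09)&(z<.125)&(x<.43)&(y>.3)&(hsv[...,1]>90); p=W[r]; print("roller",len(p),p.mean(0),p.max(0),cv2.minAreaRect((p[:,:2]*1000).astype(np.float32)))
for q in regions_of("wrist","core1"):
    p=W[q["region"]]; p=p[~np.isnan(p[:,0])]; t=p[(p[:,2]>.059)&(p[:,2]<.072)]
    print(q["conf"],[int(a) for a in q["rect"]],p.mean(0), cv2.minEnclosingCircle((t[:,:2]*1000).astype(np.float32)) if len(t)>50 else "")
m=(z>.071)&(z<.081)&(x>.395)&(x<.6)&(y<.56)&(y>.3); p=W[m]; print(len(p),cv2.minAreaRect((p[:,:2]*1000).astype(np.float32)))
E
```

```text
time: 14.02
tcp_pos: [0.4774, 0.4535, 0.0533]
ee_rot: [179.9, -0.1, 80.7]
wrist_force: [-0.4, 0.2, -1.3]
width: 0.0383
time: 15.4
tcp_pos: [0.3955, 0.4462, 0.2115]
ee_rot: [-180.0, 0.1, 80.7]
wrist_force: [0.1, -0.8, 0.3]
width: 0.0601
(15.45, array([0.3955, 0.4462, 0.2115]), array([-1.7997e+02,  6.0000e-02,  8.0670e+01]), array([ 0.4, -0.3,  0.3]), 0.0606)
roller 1588 [0.39167962 0.4379062  0.11043099] [0.42782872 0.46290985 0.11381837] ((398.52996826171875, 405.9133605957031), (33.183631896972656, 115.5734634399414), 13.145087242126465)
0.95 [345, 300, 394, 368] [0.41769826 0.29151613 0.04841131] ((417.72674560546875, 284.5332946777344), 19.76799964904785)
0.82 [386, 135, 449, 194] [0.47359397 0.45729711 0.05530828] ((476.4286193847656, 453.5694885253906), 20.093996047973633)
0.7 [382, 195, 443, 262] [0.46546029 0.4001827  0.05132823] ((467.8751525878906, 394.81146240234375), 19.901615142822266)
0.63 [241, 331, 287, 392] [0.31051272 0.27718383 0.03971582] ((307.017578125, 267.0440979003906), 18.423110961914062)
4828 ((472.47540283203125, 423.344482421875), (141.11802673339844, 148.65982055664062), 80.67552185058594)
```

View pics/w6.png

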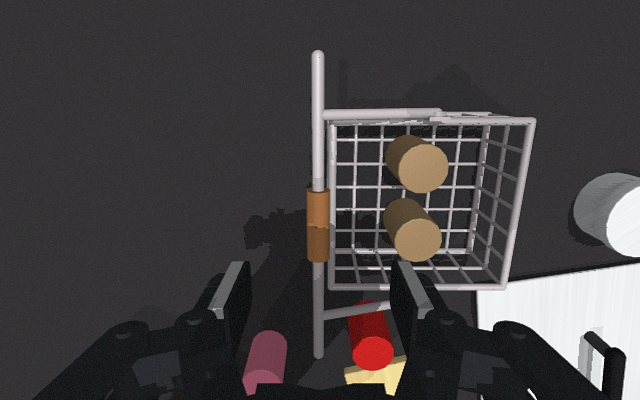

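Both cores are upright at (0.476, 0.454) and (0.468, 0.395), and their midpoint matches the basket centre. The roller is at wrist pixel (318,224). Lowering onto it.

```bash
python3 -c "
from h import *
print(to(.3917,.4360,.1025,80.7))"
```

```text
[np.float64(-1.05), np.float64(-0.19), np.float64(10.91), -0.0]
```

```bash
python3 -m creep '[[-1.05,-0.2,3,0],[-1.05,-0.2,6,0],[-1.05,-0.2,9,0],[-1.05,-0.2,10.9,0],[-1.05,-0.2,10.9,0],[-1.05,-0.2,10.9,0]]' 4.5 && python3 -m creep '[[0,0,0,0],[0,0,0,0],[0,0,0,0],[0,0,0,0],[0,0,0,0],[0,0,0,0]]' 0.5
python3 -c "
from h import *
print(st())"
```

```text
time: 16.25
tcp_pos: [0.3917, 0.4366, 0.1038]
ee_rot: [180.0, -0.0, 80.7]
wrist_force: [0.6, 0.5, 1.3]
width: 0.0449
time: 17.0
tcp_pos: [0.392, 0.4367, 0.1042]
ee_rot: [179.9, -0.1, 80.7]
wrist_force: [2.8, -1.6, 5.9]
width: 0.0144
(17.0, array([0.392 , 0.4367, 0.1042]), array([ 1.799e+02, -8.000e-02,  8.070e+01]), array([ 2.8, -1.6,  5.9]), 0.0144)
```

Roller gripped (14.4 mm). Now I swing the bail up along its arc.

```bash
python3 -m creep '[[0,0.25,-0.8,0],[0,0.6,-1.6,0],[0,1.05,-2.3,0],[0,1.5,-3.0,0],[0,2.1,-3.65,0],[0,2.7,-4.25,0],[0,3.4,-4.75,0],[0,4.1,-5.2,0],[0,4.9,-5.6,0],[0,5.7,-5.85,0],[0,6.5,-6.1,0],[0,7.2,-6.2,0],[0,7.8,-6.25,0],[0,8.2,-6.25,0],[0,8.2,-6.25,0],[0,8.2,-6.25,0],[0,8.2,-6.7,0],[0,8.2,-7.4,0],[0,8.2,-8.4,0],[0,8.2,-8.4,0]]'
python3 - <<'E'
from h import *
im,_=get_image('wrist'); cv2.imwrite('pics/w7.png',im)
im,_=get_image('scene'); crop(im,(330,90,530,250),'s7'); print(st())
E
```

```text
time: 19.5
tcp_pos: [0.4725, 0.4234, 0.1882]
ee_rot: [179.9, -0.1, 80.7]
wrist_force: [0.9, 0.6, -7.1]
width: 0.0141
(19.6, array([0.4721, 0.4232, 0.1873]), array([179.99,  -0.  ,  80.72]), array([-0.1, -0.3, -7.1]), 0.0143)
```

View pics/w7.png

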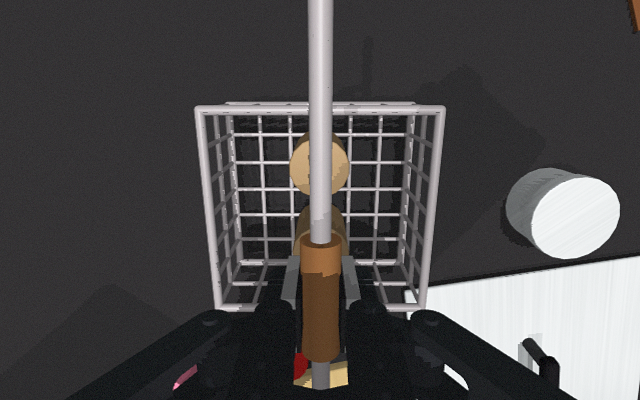

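View pics/s7.png

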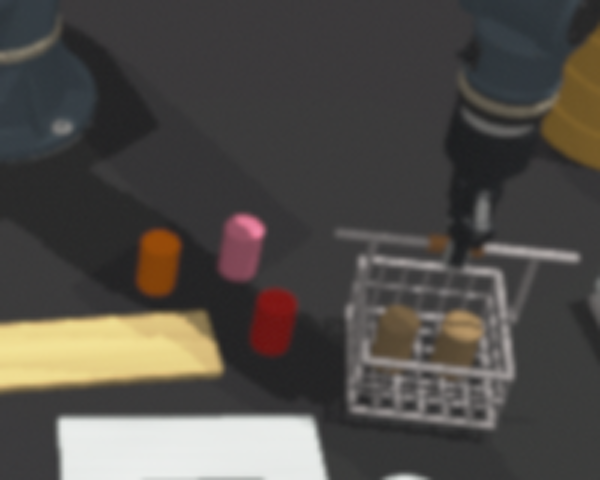

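Basket lifted with both cores upright, and it hangs level with about 7 N on the wrist. Before carrying it I refine the tank pose.

```bash
cat > tank.py <<'E'
from h import *
from scipy.optimize import minimize
def fit(P,x0=(.565,-.234,-39.0),hx=.110,hy=.120):
    def f(q):
        a=np.radians(q[2]); d=P[:,:2]-q[:2]
        u=d[:,0]*np.cos(a)+d[:,1]*np.sin(a); v=-d[:,0]*np.sin(a)+d[:,1]*np.cos(a)
        sd=np.maximum(abs(u)-hx,abs(v)-hy); 
        e=np.where((abs(u)<=hx)|(abs(v)<=hy),abs(sd),np.hypot(np.maximum(abs(u)-hx,0),np.maximum(abs(v)-hy,0)))
        return np.minimum(e,.008).mean()
    r=minimize(f,x0,method="Nelder-Mead",options=dict(initial_simplex=np.array(x0)+np.array([[0,0,0],[.01,0,0],[0,.01,0],[0,0,3]]),xatol=1e-5,fatol=1e-8))
    return r.x.round(4),r.fun
E
python3 - <<'E'
from tank import *
c=np.load("c0.npz")
for W in(c["W"],c["W2"]):
    x,y,z=W[...,0],W[...,1],W[...,2]
    p=W[(z>.206)&(z<.218)&(np.hypot(x-.565,y+.234)<.2)]; print(len(p),fit(p))
print(st())
E
```

```text
1101 (array([  0.5631,  -0.2335, -39.1891]), np.float64(0.003864470802662597))
1296 (array([  0.5681,  -0.2345, -39.2044]), np.float64(0.00382736842805179))
(19.6, array([0.4721, 0.4232, 0.1873]), array([179.99,  -0.  ,  80.72]), array([-0.1, -0.3, -7.1]), 0.0143)
```

```bash
python3 -m creep '[[0,0,-1,0],[0,0,-3,0],[0,0,-5.5,0],[0,0,-8,0],[0,0,-10.5,0],[0,0,-13,0],[0,0,-15.5,0],[0,0,-18,0],[0,0,-20.5,0],[0,0,-22.5,0],[0,0,-23.5,0],[0,0,-23.5,0]]'
```

```text
time: 21.1
tcp_pos: [0.4722, 0.4232, 0.4233]
ee_rot: [179.9, -0.1, 80.7]
wrist_force: [-0.4, 0.2, -7.0]
width: 0.0141
```

```bash
python3 -c "
from h import *
print(to(.5645,-.2338,.4233,50.8))"
python3 -m creep '[[-1,0.3,0,0.01],[-3,0.9,0,0.03],[-6,1.9,0,0.06],[-9.5,3,0,0.09],[-13,4.1,0,0.12],[-16.5,5.2,0,0.15],[-20,6.2,0,0.18],[-23.5,7.3,0,0.21],[-27,8.4,0,0.24],[-30.5,9.5,0,0.27],[-34,10.6,0,0.30],[-37.5,11.7,0,0.33],[-41,12.8,0,0.36],[-44.5,13.9,0,0.39],[-48,15,0,0.42],[-51.5,16.1,0,0.45],[-55,17.2,0,0.48],[-58,18.1,0,0.50],[-60,18.7,0,0.52],[-61,19,0,0.522]]'
python3 -c "
from h import *
print(to(.5645,-.2338,.4233,50.8))"
```

```text
[np.float64(-63.35), np.float64(19.71), np.float64(-0.06), 0.522]
time: 23.6
tcp_pos: [0.5609, -0.2106, 0.4219]
ee_rot: [-180.0, 0.0, 50.7]
wrist_force: [0.5, 0.4, -5.9]
width: 0.0138
[np.float64(-1.57), np.float64(1.75), np.float64(-0.14), -0.001]
```

```bash
python3 -m creep '[[-0.8,0.9,0,0],[-1.5,1.7,0,0],[-1.5,1.7,0,0],[-1.5,1.7,0,0],[-1.5,1.7,0,0],[-1.5,1.7,0,0]]'
python3 - <<'E'
from tank import *
print(st())
im,W=cloud('wrist'); cv2.imwrite('pics/w8.png',im)
x,y,z=W[...,0],W[...,1],W[...,2]
m=(z>.206)&(z<.218)&(np.hypot(x-.565,y+.234)<.2); p=W[m]; print(len(p),fit(p))
np.savez("c8.npz",W=W,im=im)
im,W=cloud('scene'); crop(im,(150,80,350,280),'s8',3)
E
```

```text
time: 24.35
tcp_pos: [0.5649, -0.2316, 0.4225]
ee_rot: [180.0, -0.0, 50.8]
wrist_force: [0.5, -0.2, -7.5]
width: 0.014
(24.35, array([ 0.5649, -0.2316,  0.4225]), array([179.99,  -0.  ,  50.83]), array([ 0.5, -0.2, -7.5]), 0.014)
5106 (array([  0.5631,  -0.2319, -39.8208]), np.float64(0.003136895475548335))
```

View pics/w8.png

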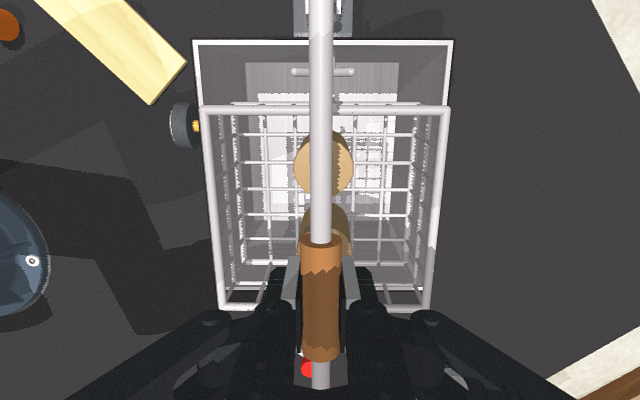

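View pics/s8.png

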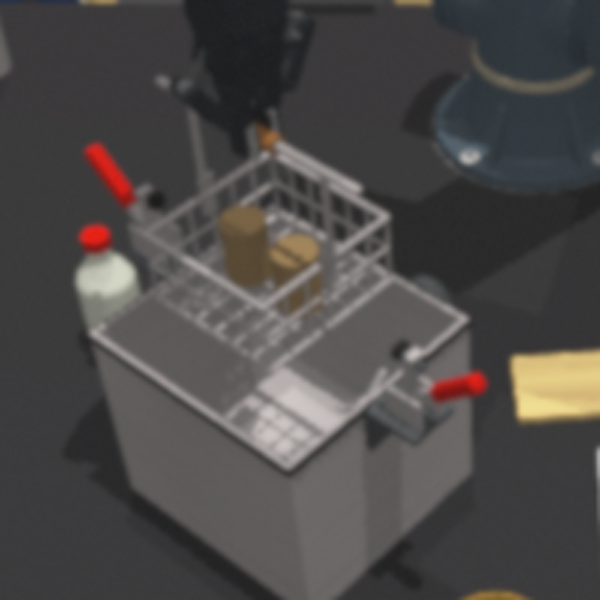

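```bash
python3 - <<'E'
from tank import *
W=np.load("c8.npz")["W"]; a=np.radians(-39.2); c=np.array([.5645,-.2338])
d=W[...,:2]-c; u=d[...,0]*np.cos(a)+d[...,1]*np.sin(a); v=-d[...,0]*np.sin(a)+d[...,1]*np.cos(a); z=W[...,2]
m=(z>.207)&(z<.217)&(np.hypot(u,v)<.18)
# left/right walls where beyond basket, far wall
far=m&(v>.11)&(abs(u)<.105)&(abs(u)>.03); print("far wall v",np.median(v[far]),np.percentile(v[far],[2,98]), "slope",np.polyfit(u[far],v[far],1), far.sum())
for s in(1,-1):
    w=m&(s*u>.1)&(s*u<.12)&(v<.11); print("wall",s,np.median(u[w]),np.percentile(u[w],[2,98]),v[w].min(),v[w].max(),np.polyfit(v[w],u[w],1),w.sum())
h=(z>.17)&(z<.205)&(v>.085)&(v<.108)&(abs(u)<.04); print("hook",h.sum(),u[h].min(),u[h].max(),np.median(v[h]))
s=get_state()["tcp_pos"][:2]-c; print("tcp uv",s[0]*np.cos(a)+s[1]*np.sin(a),-s[0]*np.sin(a)+s[1]*np.cos(a))
E
```

```text
far wall v 0.12042273775806579 [0.11748941 0.1237502 ] slope [-0.00076831  0.1205504 ] 1532
wall 1 0.10962828050093053 [0.10352918 0.11397674] -0.12534766123275237 0.10952417873350029 [0.02656439 0.10793012] 470
wall -1 -0.11323046675015974 [-0.11493179 -0.10250026] -0.12450725884804631 0.10932239887711002 [ 0.00705903 -0.11219208] 776
hook 370 -0.02940622363857102 0.02878789491367862 0.09638632723523288
tcp uv -0.001030096332383511 0.0018676206026607915
```

Tank pose confirmed: the far wall is at v = 120.4 mm (should be 120), the hook is centred, and the TCP is within 2 mm. Lowering the basket.

```bash
python3 -m creep '[[-0.2,0.1,1,0],[-0.2,0.1,3,0],[-0.2,0.1,5,0],[-0.2,0.1,7,0],[-0.2,0.1,9,0],[-0.2,0.1,11,0],[-0.2,0.1,13,0],[-0.2,0.1,15,0],[-0.2,0.1,17,0],[-0.2,0.1,19,0],[-0.2,0.1,20.5,0],[-0.2,0.1,21.5,0],[-0.2,0.1,21.5,0]]'
python3 -c "
from h import *
im,_=get_image('wrist'); cv2.imwrite('pics/w9.png',im)
im,_=get_image('scene'); crop(im,(150,80,350,280),'s9',3); print(st())"
```

```text
time: 26.08
tcp_pos: [0.5642, -0.234, 0.2068]
ee_rot: [-179.9, 0.0, 50.8]
wrist_force: [0.2, -0.8, -7.5]
width: 0.014
(26.18, array([ 0.5647, -0.2343,  0.2079]), array([ 1.7995e+02, -1.0000e-02,  5.0810e+01]), array([ 0.2, -0.3, -5.7]), 0.0144)
```

View pics/w9.png

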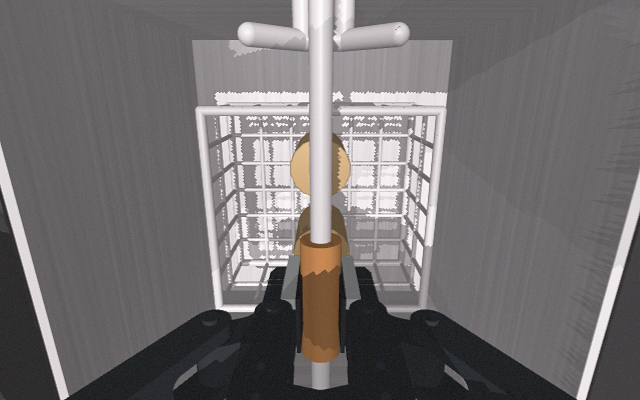

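View pics/s9.png

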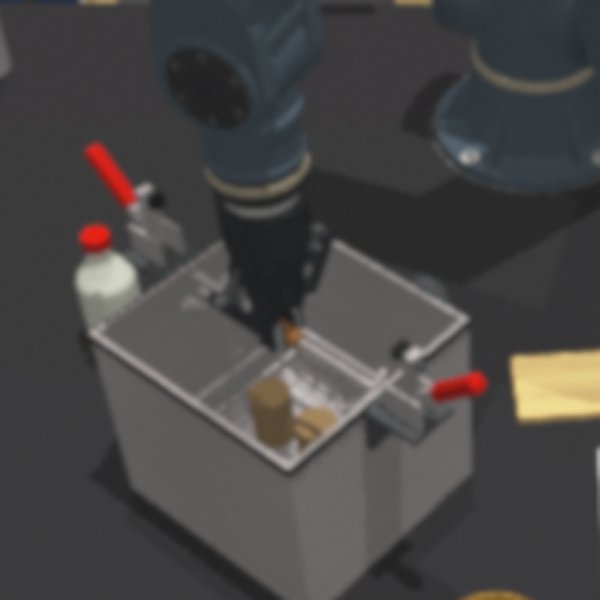

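The bar at column 320 is centred between the V flanks (240–300 and 340–410). Lowering it into the cradles.

```bash
python3 -m creep '[[0,0,0.7,0],[0,0,1.3,0],[0,0,1.8,0],[0,0,2.1,0],[0,0,2.3,0],[0,0,2.3,0],[0,0,2.3,0]]'
python3 -c "
from h import *
print(st())"
```

```text
time: 27.05
tcp_pos: [0.5644, -0.2341, 0.186]
ee_rot: [179.9, -0.0, 50.8]
wrist_force: [-4.3, 1.7, 6.0]
width: 0.014
(27.05, array([ 0.5644, -0.2341,  0.186 ]), array([ 1.7991e+02, -2.0000e-02,  5.0810e+01]), array([-4.3,  1.7,  6. ]), 0.014)
```

The bar is on the hooks: wrist force went from −7 to +6 N at z = 0.186. Releasing.

```bash
python3 -m creep '[[0,0,0,0],[0,0,0,0],[0,0,0,0],[0,0,0,0],[0,0,-1,0],[0,0,-3,0],[0,0,-6,0],[0,0,-10,0],[0,0,-15,0],[0,0,-20,0],[0,0,-22,0],[0,0,-22,0],[0,0,-22,0],[0,0,-22,0]]' 3.5
python3 - <<'E'
from h import *
print(st())
im,W=cloud('wrist'); cv2.imwrite('pics/w10.png',im)
a=np.radians(-39.2); c=np.array([.5645,-.2338])
d=W[...,:2]-c; u=d[...,0]*np.cos(a)+d[...,1]*np.sin(a); v=-d[...,0]*np.sin(a)+d[...,1]*np.cos(a); z=W[...,2]
hsv=cv2.cvtColor(im,cv2.COLOR_BGR2HSV)
r=(z>.15)&(z<.22)&(abs(u)<.03)&(abs(v)<.04); print("roller",r.sum(),u[r].mean(),np.median(v[r]),z[r].max(),np.percentile(z[r],90))
m=(z>.088)&(z<.102)&(abs(u)<.08)&(abs(v)<.08);print("rim",cv2.minAreaRect((np.stack([u[m],v[m]],-1)*1000).astype(np.float32)))
for s in(1,-1):
    e=(s*u>.06)&(abs(u)<.08)&(abs(v)<.06)&(z>.08)&(z<.11); print(s,np.percentile(z[e],[50,90,98]))
im,W=cloud("top"); crop(im,(310,110,470,270),"t10"); np.savez("c10.npz",W=W,im=im)
x,y,z=W[...,0],W[...,1],W[...,2]
m=(z>.04)&(z<.07)&(x>.55)&(x<.75)&(y<.3)&(y>.08); p=W[m]; print("lidhandle",len(p),cv2.minAreaRect((p[:,:2]*1000).astype(np.float32)))
print(to(.648,.1815,.25,90))
E
```

```text
time: 28.8
tcp_pos: [0.5641, -0.234, 0.4031]
ee_rot: [-179.9, 0.0, 50.8]
wrist_force: [-0.0, 0.0, 0.4]
width: 0.0351
(28.8, array([ 0.5641, -0.234 ,  0.4031]), array([-1.7989e+02,  4.0000e-02,  5.0810e+01]), array([-0. ,  0. ,  0.4]), 0.0351)
roller 1066 -0.000767046267443173 0.0017376677110705592 0.19586309152820247 0.19414793121490526
rim ((-1.0064239501953125, -0.7464065551757812), (149.05201721191406, 139.21888732910156), 0.08476466685533524)
1 [0.09436745 0.09569188 0.09657086]
-1 [0.09438598 0.09565313 0.09646175]
lidhandle 136 ((648.668212890625, 181.0955352783203), (11.459071159362793, 111.89836883544922), 0.5243611335754395)
[np.float64(37.51), np.float64(-19.74), np.float64(15.36), -0.684]
```

View pics/w10.png

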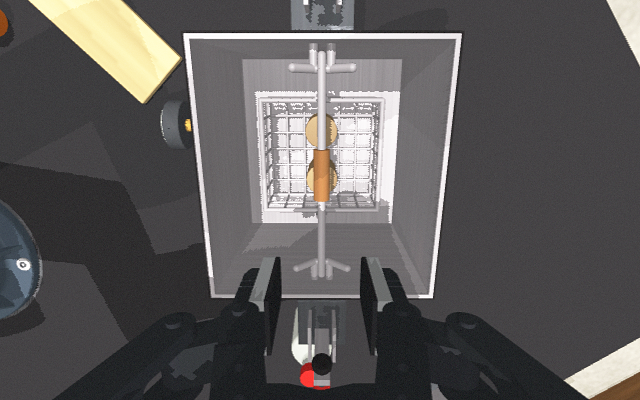

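Hung well: bar at z = 0.187, rim level at 0.0944 on both sides, and both cores visible at (322,130) and (322,178). Next is the lid.

```bash
python3 -m creep '[[6,-3,0,-0.1],[12,-6.2,1,-0.25],[18,-9.4,2.5,-0.4],[24,-12.6,5,-0.55],[30,-15.8,8,-0.684],[35,-18.4,12,-0.684],[37.5,-19.7,15,-0.684],[37.5,-19.7,15.4,-0.684],[37.5,-19.7,15.4,-0.684],[37.5,-19.7,15.4,-0.684]]' 6
python3 - <<'E'
from h import *
print(st())
im,W=cloud('wrist'); cv2.imwrite('pics/w11.png',im)
x,y,z=W[...,0],W[...,1],W[...,2]
m=(z>.048)&(z<.065)&(x>.58)&(x<.72)&(y<.3)&(y>.08); p=W[m]; print("lidhandle",len(p),cv2.minAreaRect((p[:,:2]*1000).astype(np.float32)),np.median(p,0))
hsv=cv2.cvtColor(im,cv2.COLOR_BGR2HSV)
m=(z>.009)&(z<.022)&(hsv[...,2]>140)&(x>.5)&(x<.8)&(y>0)&(y<.35); m=cv2.morphologyEx(m.astype(np.uint8),cv2.MORPH_OPEN,np.ones((3,3)))>0
p=W[m]; print("plate",cv2.minAreaRect((p[:,:2]*1000).astype(np.float32)))
# left edge (min x) line
e=m&(x<.57)&(y>.1)&(y<.26)
ys=np.linspace(.09,.27,10); xs=[np.percentile(p[(abs(p[:,1]-t)<.006),0],.5) for t in ys]; print(np.polyfit(ys,xs,1),np.round(xs,4))
E
```

```text
time: 30.15
tcp_pos: [0.649, 0.1799, 0.2516]
ee_rot: [179.9, 0.0, 89.9]
wrist_force: [-0.2, -0.6, 0.2]
width: 0.06
(30.15, array([0.649 , 0.1799, 0.2516]), array([179.93,   0.  ,  89.95]), array([-0.2, -0.6,  0.2]), 0.06)
lidhandle 1869 ((650.5713500976562, 183.98428344726562), (13.891267776489258, 114.80155181884766), 0.42610663175582886) [0.65093692 0.18915693 0.05590671]
plate ((650.47900390625, 183.5813446044922), (231.9605255126953, 251.57049560546875), 0.42669135332107544)
[-0.00122632  0.53638825] [0.5366 0.5359 0.536  0.5363 0.5363 0.5364 0.536  0.5362 0.536  0.536 ]
```

View pics/w11.png

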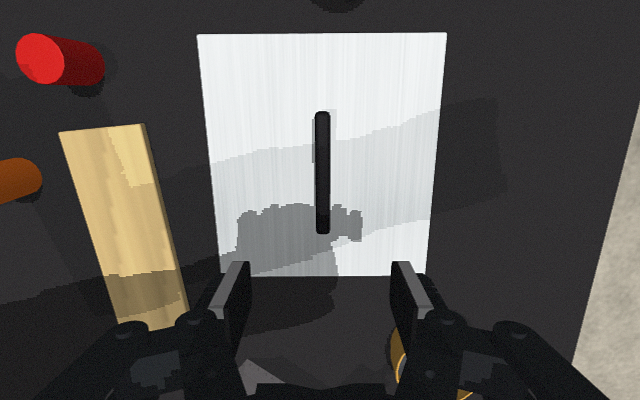

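Lid centre is (0.6505, 0.1837), yaw 0.4°, and the plate measures 232×252 mm. The handle is at wrist column 322. Gripping the bar.

```bash
python3 -m creep '[[0.38,0.15,5,-0.008],[0.38,0.15,10,-0.008],[0.38,0.15,15,-0.008],[0.38,0.15,18.5,-0.008],[0.38,0.15,20.2,-0.008],[0.38,0.15,20.2,-0.008],[0.38,0.15,20.2,-0.008]]' 5 && python3 -m creep '[[0,0,0,0],[0,0,0,0],[0,0,0,0],[0,0,0,0],[0,0,0,0],[0,0,0,0]]' 0.3
python3 -c "
from h import *
print(st())"
```

```text
time: 31.08
tcp_pos: [0.6515, 0.1848, 0.0503]
ee_rot: [179.8, -0.0, 90.4]
wrist_force: [-0.3, 0.2, -0.3]
width: 0.05
time: 31.82
tcp_pos: [0.6507, 0.185, 0.0494]
ee_rot: [179.9, -0.0, 90.5]
wrist_force: [-1.3, -0.4, 6.0]
width: 0.0131
(31.82, array([0.6507, 0.185 , 0.0494]), array([ 1.7991e+02, -2.0000e-02,  9.0460e+01]), array([-1.3, -0.4,  6. ]), 0.0131)
```

```bash
python3 -m creep '[[0,0,-1,0],[0,0,-4,0],[0,0,-8,0],[0,0,-12,0],[0,0,-16,0],[0,0,-20,0],[0,0,-24,0],[0,0,-28,0],[0,0,-32,0],[0,0,-35,0],[0,0,-35.5,0],[0,0,-35.5,0],[0,0,-35.5,0]]'
python3 -c "
from h import *
print(st(),to(.5653,-.2328,.405,50.8)); im,_=get_image('scene'); cv2.imwrite('pics/s12.png',im)"
```

```text
time: 33.45
tcp_pos: [0.6499, 0.1847, 0.4016]
ee_rot: [-179.8, 0.0, 90.5]
wrist_force: [0.1, 0.3, -5.8]
width: 0.0126
(33.45, array([0.6499, 0.1847, 0.4016]), array([-1.7984e+02,  5.0000e-02,  9.0460e+01]), array([ 0.1,  0.3, -5.8]), 0.0126) [np.float64(-41.69), np.float64(-8.8), np.float64(-0.28), 0.692]
```

View pics/s12.png

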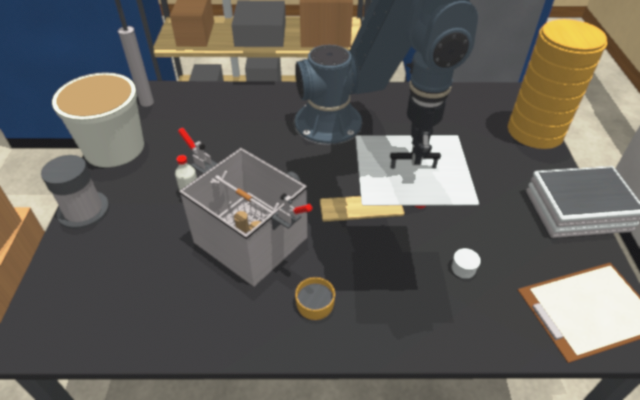

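```bash
python3 -m creep '[[-1,-0.2,0,0.02],[-3,-0.6,0,0.06],[-6,-1.3,-0.3,0.11],[-9.5,-2,-0.3,0.17],[-13,-2.7,-0.3,0.23],[-16.5,-3.5,-0.3,0.29],[-20,-4.2,-0.3,0.35],[-23.5,-5,-0.3,0.41],[-27,-5.7,-0.3,0.47],[-30.5,-6.4,-0.3,0.53],[-34,-7.2,-0.3,0.59],[-37,-7.8,-0.3,0.64],[-39.5,-8.3,-0.3,0.67],[-41,-8.6,-0.3,0.692],[-41.7,-8.8,-0.3,0.692],[-41.7,-8.8,-0.3,0.692],[-41.7,-8.8,-0.3,0.692],[-41.7,-8.8,-0.3,0.692]]'
python3 - <<'E'
from h import *
print(st(),to(.5653,-.2328,.405,50.8))
im,W=cloud('wrist'); cv2.imwrite('pics/w13.png',im)
a=np.radians(-39.2); c=np.array([.5645,-.2338])
d=W[...,:2]-c; u=d[...,0]*np.cos(a)+d[...,1]*np.sin(a); v=-d[...,0]*np.sin(a)+d[...,1]*np.cos(a); z=W[...,2]
m=(z>.36)&(z<.385)&(abs(u)<.14)&(abs(v)<.14); print(m.sum()); uv=np.stack([u[m],v[m]],-1)*1000
print(cv2.minAreaRect(uv.astype(np.float32)), uv.min(0),uv.max(0),np.median(z[m]))
q=np.polyfit(u[m],z[m],1),np.polyfit(v[m],z[m],1); print(q)
E
```

```text
time: 35.75
tcp_pos: [0.5657, -0.2322, 0.4064]
ee_rot: [180.0, -0.0, 50.9]
wrist_force: [0.0, -0.0, -6.5]
width: 0.0127
(35.75, array([ 0.5657, -0.2322,  0.4064]), array([180.  ,  -0.  ,  50.87]), array([ 0. , -0. , -6.5]), 0.0127) [np.float64(-0.08), np.float64(0.01), np.float64(0.14), 0.001]
156782
((-0.9803543090820312, 14.215476989746094), (233.0167694091797, 201.8107147216797), 0.08063680678606033) [-117.60995048  -86.76560781] [115.42772019 115.04895212] 0.3713301510729834
(array([-0.00219649,  0.37132794]), array([-3.15184086e-04,  3.71346668e-01]))
```

View pics/w13.png

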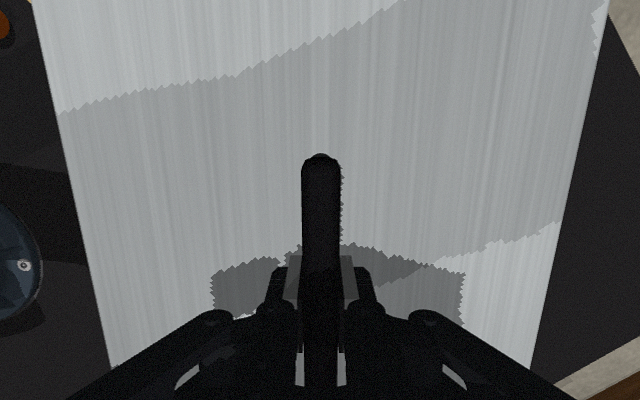

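The lid is level, yaw within 0.1°, about 1 mm off centre. Descending, slowing near the rim.

```bash
python3 -m creep '[[-0.08,0.1,1,0],[-0.08,0.1,3,0],[-0.08,0.1,5.5,0],[-0.08,0.1,8,0],[-0.08,0.1,10,0],[-0.08,0.1,11.5,0],[-0.08,0.1,12.7,0],[-0.08,0.1,13.4,0],[-0.08,0.1,13.4,0],[-0.08,0.1,13.4,0]]'
python3 - <<'E'
from h import *
print(st(),to(.5653,-.2328,.405,50.8))
im,_=get_image('scene'); crop(im,(150,80,350,280),'s14',3)
E
```

```text
time: 37.05
tcp_pos: [0.566, -0.2342, 0.2729]
ee_rot: [179.9, -0.0, 50.8]
wrist_force: [-0.6, 0.1, -5.4]
width: 0.0126
(37.05, array([ 0.566 , -0.2342,  0.2729]), array([ 1.7995e+02, -1.0000e-02,  5.0810e+01]), array([-0.6,  0.1, -5.4]), 0.0126) [np.float64(0.07), np.float64(-0.13), np.float64(-13.21), 0.0]
```

View pics/s14.png

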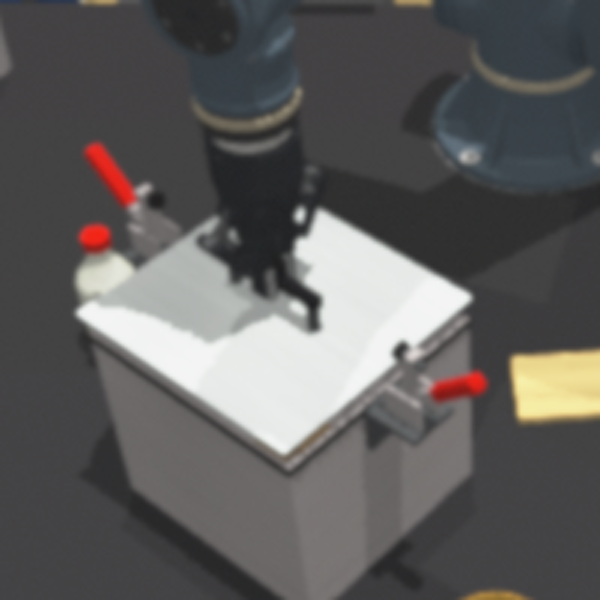

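```bash
python3 -m creep '[[0.05,0,0.5,0],[0.05,0,0.9,0],[0.05,0,1.3,0],[0.05,0,1.7,0],[0.05,0,2.0,0],[0.05,0,2.2,0],[0.05,0,2.3,0],[0.05,0,2.3,0]]'
python3 - <<'E'
from h import *
print(st(),to(.5653,-.2328,.405,50.8))
im,_=get_image('scene'); crop(im,(150,80,350,280),'s15',3)
E
```

```text
time: 38.1
tcp_pos: [0.5661, -0.2337, 0.2515]
ee_rot: [179.9, -0.0, 50.8]
wrist_force: [-4.7, 1.6, 8.9]
width: 0.0131
(38.1, array([ 0.5661, -0.2337,  0.2515]), array([ 1.7986e+02, -4.0000e-02,  5.0810e+01]), array([-4.7,  1.6,  8.9]), 0.0131) [np.float64(0.03), np.float64(-0.08), np.float64(-15.35), 0.0]
```

View pics/s15.png

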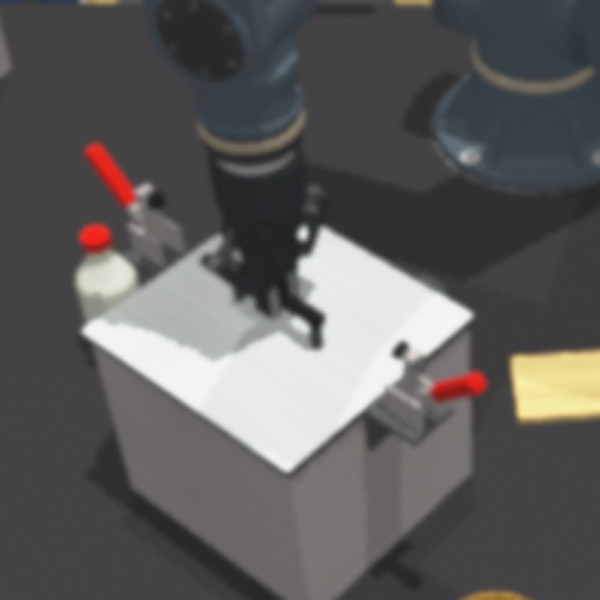

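The lid is at seated height, TCP 0.2515 as predicted. Releasing and checking.

```bash
python3 -m creep '[[0,0,0,0],[0,0,0,0],[0,0,0,0],[0,0,0,0],[0,0,-1,0],[0,0,-4,0],[0,0,-8,0],[0,0,-13,0],[0,0,-17,0],[0,0,-17,0],[0,0,-17,0]]' 3.5
python3 - <<'E'
from h import *
print(st())
im,W=cloud('wrist'); cv2.imwrite('pics/w16.png',im)
a=np.radians(-39.2); c=np.array([.5645,-.2338])
d=W[...,:2]-c; u=d[...,0]*np.cos(a)+d[...,1]*np.sin(a); v=-d[...,0]*np.sin(a)+d[...,1]*np.cos(a); z=W[...,2]
m=(z>.208)&(z<.226)&(abs(u)<.14)&(abs(v)<.131); uv=np.stack([u[m],v[m]],-1)*1000
print(cv2.minAreaRect(uv.astype(np.float32)),np.median(z[m]))
A=np.c_[u[m],v[m],np.ones(m.sum())]; print(np.linalg.lstsq(A,z[m],rcond=None)[0])
E
```

```text
time: 39.52
tcp_pos: [0.5662, -0.2338, 0.4191]
ee_rot: [180.0, 0.0, 50.8]
wrist_force: [-0.4, 0.3, -0.1]
width: 0.0352
(39.52, array([ 0.5662, -0.2338,  0.4191]), array([1.800e+02, 1.000e-02, 5.081e+01]), array([-0.4,  0.3, -0.1]), 0.0352)
((0.15387725830078125, 0.0545501708984375), (261.970947265625, 232.8995361328125), 89.7275161743164) 0.21644331038831433
[-0.00109249 -0.00188069  0.21643606]
```

View pics/w16.png

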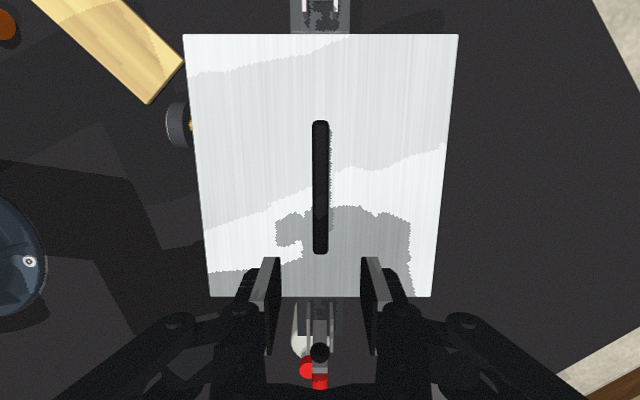

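Lid seated: plate top 0.2164, tilt 0.002 rad, centred. Next is the left clamp, the handle at tank +y, with the fingers closed.

```bash
python3 -c "
from h import *
print(to(.6985,-.0695,.335,50.8))"
python3 -m creep '[[4,0,0,0],[9,0,0,0],[14,0,0,0],[19,0,0,0],[21.1,-0.1,2,0],[21.1,-0.1,5,0],[21.1,-0.1,8.4,0],[21.1,-0.1,8.4,0],[21.1,-0.1,8.4,0]]' 0
python3 -c "
from h import *
print(st(),to(.6985,-.0695,.255,50.8)); im,_=get_image('scene'); crop(im,(190,100,390,300),'s17',3)"
```

```text
[np.float64(21.1), np.float64(-0.09), np.float64(8.35), 0.0]
time: 40.7
tcp_pos: [0.6988, -0.0697, 0.3366]
ee_rot: [180.0, -0.0, 50.8]
wrist_force: [0.4, -0.4, 0.7]
width: -0.0001
(40.7, array([ 0.6988, -0.0697,  0.3366]), array([ 1.7995e+02, -3.0000e-02,  5.0800e+01]), array([ 0.4, -0.4,  0.7]), -0.0001) [np.float64(-0.01), np.float64(-0.04), np.float64(8.16), 0.0]
```

View pics/s17.png

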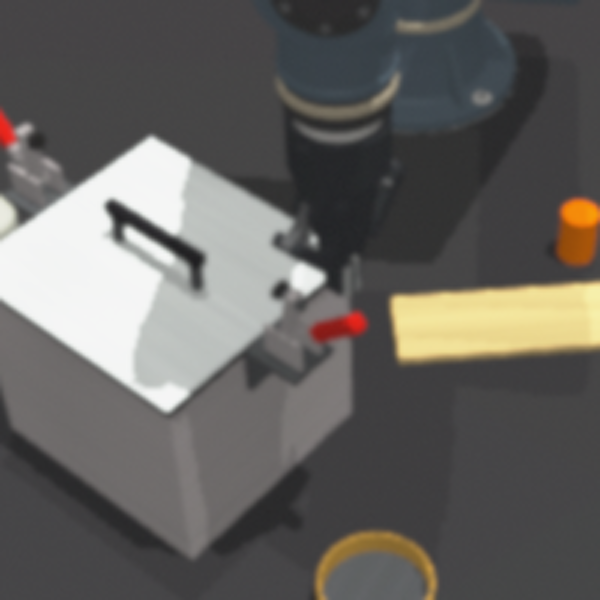

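```bash
python3 -m creep '[[0,0,1,0],[0,0,2,0],[0,0,3,0],[0,0,4,0],[0,0,5,0],[0,0,6,0],[0,0,6.8,0],[0,0,7.4,0],[0,0,7.7,0]]'
python3 -c "
from h import *
print(st()); im,_=get_image('scene'); crop(im,(190,100,390,300),'s18',3)"
```

```text
time: 41.88
tcp_pos: [0.6987, -0.0695, 0.2579]
ee_rot: [-180.0, 0.0, 50.8]
wrist_force: [0.7, 2.3, 18.2]
width: -0.0001
(41.88, array([ 0.6987, -0.0695,  0.2579]), array([-1.7998e+02,  1.0000e-02,  5.0820e+01]), array([ 0.7,  2.3, 18.2]), -0.0001)
```

View pics/s18.png

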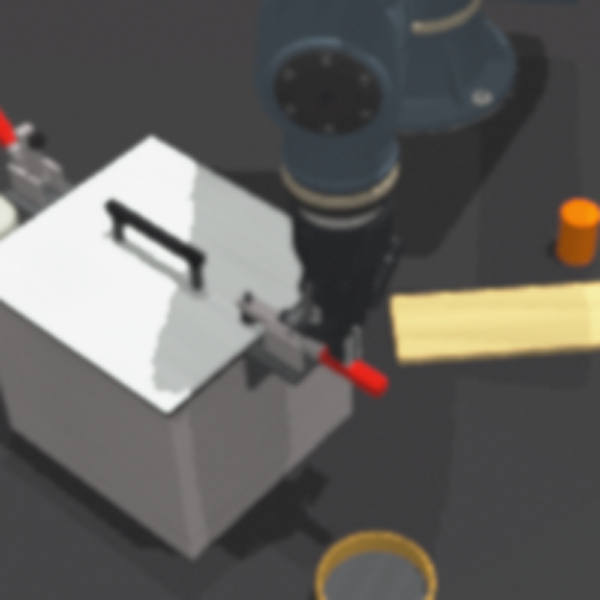

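```bash
python3 -m creep '[[0,0,0.1,0],[0,0,0.2,0],[0,0,0.2,0]]'
python3 -m creep '[[0,0,-2,0],[0,0,-6,0],[0,0,-12,0],[0,0,-16,0],[0,0,-16,0]]'
python3 - <<'E'
from h import *
im,W=cloud('wrist'); cv2.imwrite('pics/w19.png',im)
a=np.radians(-39.2); c=np.array([.5645,-.2338])
d=W[...,:2]-c; u=d[...,0]*np.cos(a)+d[...,1]*np.sin(a); v=-d[...,0]*np.sin(a)+d[...,1]*np.cos(a); z=W[...,2]
hsv=cv2.cvtColor(im,cv2.COLOR_BGR2HSV); red=((hsv[...,0]<6)|(hsv[...,0]>174))&(hsv[...,1]>150)&(v>.17)&(v<.27)&(abs(u)<.02)
print(red.sum(),np.polyfit(v[red],z[red],1),z[red].min(),z[red].max(),v[red].min(),v[red].max())
# right target
p=c-.212*np.array([.632,.775]); print(p,to(*p,.4,50.8))
E
```

```text
time: 42.3
tcp_pos: [0.6985, -0.0696, 0.258]
ee_rot: [179.9, -0.0, 50.8]
wrist_force: [-2.7, 1.1, 12.4]
width: -0.0
time: 42.92
tcp_pos: [0.6996, -0.07, 0.4192]
ee_rot: [179.7, -0.2, 50.8]
wrist_force: [0.7, 0.0, -0.6]
width: 0.0
1244 [-0.01686541  0.24301107] -0.00020018762017481873 0.24246974757275735 0.1920272232921605 0.2537723668111325
[ 0.430516 -0.3981  ] [np.float64(-42.43), np.float64(-0.1), np.float64(1.65), -0.0]
```

View pics/w19.png

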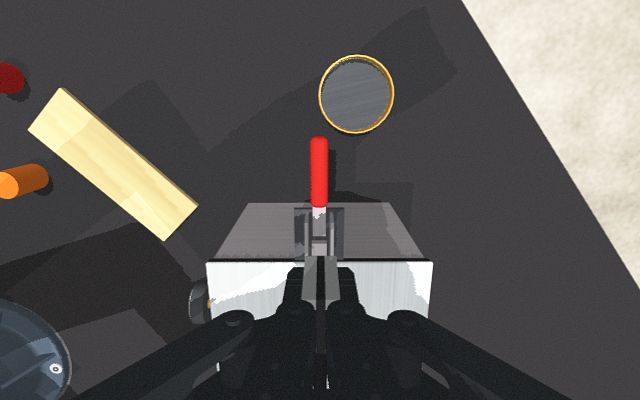

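Left handle is level, top about 0.241 along its length. Crossing to the right clamp.

```bash
python3 -m creep '[[-5,0,0,0],[-11,0,0,0],[-17,0,0,0],[-23,0,0,0],[-29,0,0,0],[-35,-0.1,0,0],[-40,-0.1,0,0],[-42.4,-0.1,2,0],[-42.4,-0.1,5,0],[-42.4,-0.1,8.3,0],[-42.4,-0.1,8.3,0],[-42.4,-0.1,8.3,0]]' 0
python3 -c "
from h import *
print(st(),to(.4305,-.3981,.258,50.8)); im,_=get_image('scene'); crop(im,(150,80,350,280),'s20',3)"
```

```text
time: 44.48
tcp_pos: [0.4297, -0.3973, 0.3336]
ee_rot: [-180.0, 0.0, 50.8]
wrist_force: [-0.5, -0.3, 0.6]
width: -0.0002
(44.48, array([ 0.4297, -0.3973,  0.3336]), array([-1.7997e+02,  1.0000e-02,  5.0810e+01]), array([-0.5, -0.3,  0.6]), -0.0002) [np.float64(-0.01), np.float64(0.12), np.float64(7.56), 0.0]
```

View pics/s20.png

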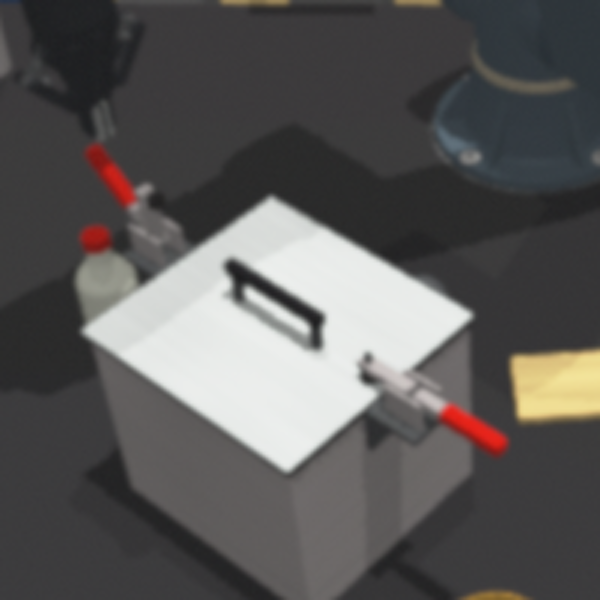

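```bash
python3 -m creep '[[0,0.1,1,0],[0,0.1,2,0],[0,0.1,3,0],[0,0.1,4,0],[0,0.1,5,0],[0,0.1,6,0],[0,0.1,6.8,0],[0,0.1,7.3,0],[0,0.1,7.6,0],[0,0.1,7.8,0],[0,0.1,7.8,0]]'
python3 -m creep '[[0,0,-2,0],[0,0,-6,0],[0,0,-12,0],[0,0,-16,0],[0,0,-16,0],[-3,-6,-16,0],[-6,-12,-16,0],[-9,-16,-16,0],[-9,-16,-16,0]]'
python3 - <<'E'
from h import *
a=np.radians(-39.2); c=np.array([.5645,-.2338])
for n in("top","scene"):
    im,W=cloud(n); cv2.imwrite(f'pics/{n}21.png',im)
    d=W[...,:2]-c; u=d[...,0]*np.cos(a)+d[...,1]*np.sin(a); v=-d[...,0]*np.sin(a)+d[...,1]*np.cos(a); z=W[...,2]
    hsv=cv2.cvtColor(im,cv2.COLOR_BGR2HSV); red=((hsv[...,0]<6)|(hsv[...,0]>174))&(hsv[...,1]>150)&(z>.2)&(abs(u)<.03)
    for s in(1,-1):
        r=red&(s*v>.16)&(s*v<.27); print(n,s,r.sum(),np.median(z[r]),np.polyfit(s*v[r],z[r],1)[0])
    m=(z>.208)&(z<.226)&(abs(u)<.1)&(abs(v)<.1); A=np.c_[u[m],v[m],np.ones(m.sum())]; print("lid",m.sum(),np.linalg.lstsq(A,z[m],rcond=None)[0])
print(st())
E
```

```text
time: 45.9
tcp_pos: [0.4306, -0.3983, 0.2578]
ee_rot: [179.8, 0.0, 50.8]
wrist_force: [-6.4, 2.5, 20.7]
width: 0.0004
time: 47.02
tcp_pos: [0.2469, -0.3656, 0.4154]
ee_rot: [-180.0, -0.0, 50.6]
wrist_force: [0.1, -0.5, -1.0]
width: 0.0005
top 1 104 0.24137690415023894 -0.004159100800417718
top -1 120 0.2410614411047789 0.0055629307977686044
lid 4218 [0.00092824 0.00168371 0.21820127]
scene 1 162 0.23956027391745277 -0.03663601352241745
scene -1 101 0.23939610689883306 -0.01811931468627484
lid 3757 [7.27534425e-05 1.30178339e-03 2.17175482e-01]
(47.12, array([ 0.2496, -0.3667,  0.4148]), array([-1.7999e+02, -3.0000e-02,  5.0740e+01]), array([ 0.5, -0.1,  0.7]), 0.0004)
```

View pics/scene21.png

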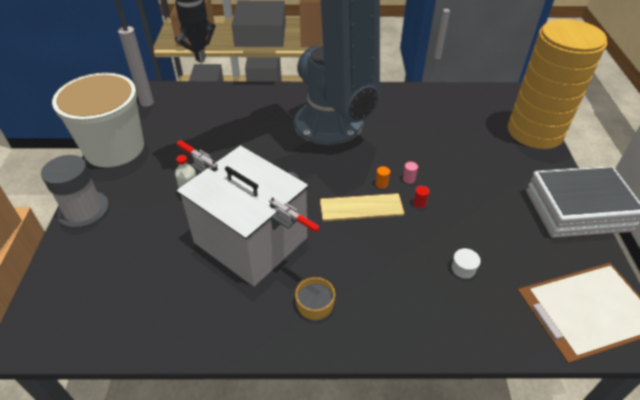

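View pics/top21.png

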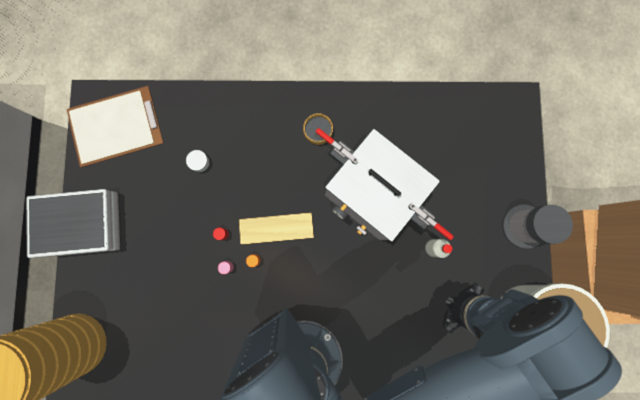

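Both handles are level (top at 0.241, slopes under 0.04) and the lid is flush. The sieve, bottle and tin are where they started, the board is empty and the arm is clear. Handing in.

```bash
python3 -c "
from bench import *
print(close_job())"
```

```text
the job is handed in; nothing more can be done
None
```

I finished the job and handed it in at about 47 s of the 208 s allowed. No verdict was reported.

- **Specimens:** There were only two tan ones on the board. Both went into the basket 30 mm either side of its centre line, with their midpoint on the bail pivots. The orange, pink and red look-alikes were left alone.
- **Basket:** It hung on both hooks with the bail bar at about 187 mm and the rim level on both sides. I checked this after letting go and before the lid went on; the inside of the tank could not be seen after that.
- **Lid:** It sat centred on the tank, with the plate top at 216–218 mm and a tilt of about 0.002 rad.
- **Clamps:** I pushed both handles down until they met resistance at 18–21 N. They then lay level, with tops at 239–241 mm where 241 mm is expected. The top and scene cameras differed by about 2 mm in height, and the measured slopes (0.004–0.037 rad) stayed below the 0.08 limit.
- **Bystanders:** The sieve, wash bottle and tin looked unmoved in the last pictures, though I didn't re-measure them. I saw no disturbance to the specimens or lid.
- **Failed checks:** None, apart from one noisy fit of the tank rim while the basket partly hid it. I settled the tank pose from the visible wall and hook instead.

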